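Pack the dessert bowls into their caddy

TASK

The party is over: nest all the loose brass dessert bowls, upright, into one stack on the bowl that already stands in the white caddy, each fully home in the one below. Turn the two brass turnbuttons on the caddy's side walls out of the way, lay the white lid flat in its seat on top of the caddy's two side walls, and turn both turnbuttons back so that they lie across the ends of the lid and lock it. Do not knock over or push away the candles, the jar or the tin.

Things in the scene. Friction and masses are not known exactly. Their poses are not given: they have to be found in the camera images.
- caddy: White open caddy fixed to the table. Origin: under the centre of its 110 (x) by 224 (y) by 12 mm base; z up. Two walls along its x, 100 mm long, at |y| 70 to 112 mm, 131 mm high; open towards +x and -x and 140 mm clear between the walls, so set bowls in with the fingers on their +x and -x sides. A 4 mm high ring, 45 mm across inside, holds bowl0 in the middle of the base.
- seat (a point): Centre of the lid's seat, 122 mm above the caddy's origin, axes as the caddy's. The lid rests on a ledge on each wall's top (|y| 70 to 86 mm, height 122 mm), between the walls' outer parts (131 mm high) and 8 mm high lugs at |x| 45 mm: the seat is 90 (x) by 172 (y) mm.
- bowl0: The bowl already in the caddy's ring; loose, but to stay there. All bowls are alike: brass, 34 mm high, 120 g; foot 40 mm across, widening to 52 mm at height 20 mm, then a shoulder and an upright band 60 mm across (faceted, 58 to 60) up to the rim; mouth 55 mm across. Nested, the shoulder rests on the rim below, 14 mm above it, 1.5 mm play. Origin: under its centre, z up.
- bowl1: loose bowl, same shape as bowl0, standing on the table at the start; may be absent. Grip it from above across its band, fingertips at most 13 mm below the rim to stay clear of the bowl beneath when nesting. Origin: centre of its underside, z up.
- bowl2: loose bowl, same shape as bowl0, standing on the table at the start; may be absent. Grip it from above across its band, fingertips at most 13 mm below the rim to stay clear of the bowl beneath when nesting. Origin: centre of its underside, z up.
- bowl3: loose bowl, same shape as bowl0, standing on the table at the start; may be absent. Grip it from above across its band, fingertips at most 13 mm below the rim to stay clear of the bowl beneath when nesting. Origin: centre of its underside, z up.
- bowl4: loose bowl, same shape as bowl0, standing on the table at the start; may be absent. Grip it from above across its band, fingertips at most 13 mm below the rim to stay clear of the bowl beneath when nesting. Origin: centre of its underside, z up.
- bowl5: loose bowl, same shape as bowl0, standing on the table at the start; may be absent. Grip it from above across its band, fingertips at most 13 mm below the rim to stay clear of the bowl beneath when nesting. Origin: centre of its underside, z up.
- lid: White loose lid board, 84 (x) by 166 (y) by 8 mm, 250 g, flat on the table at the start. Origin: centre of its underside. In the middle of its top a solid brass bar handle 12 mm thick (x), 60 mm long (y), its top 32 mm above the origin. Its y goes along the caddy's y, either way round; seated, its origin is at the seat, with 3 mm of play all round.
- button_right (a joint): Turn of the turnbutton on the wall at the caddy's -y, rad, counter-clockwise positive. At 0 its bar lies along the caddy's x, clear of the lid; at +1.57 or -1.57 across the lid's end. Turns either way to stops at 1.7; light friction (0.06 N m), stays where it is left. At the start at 0.7 to 1.6, in the lid's way; within 0.2 of 0 it is clear.
- button_left (a joint): The same for the turnbutton on the wall at the caddy's +y; at the start at -1.6 to -0.7.
- button_right_pivot (a point): Point on that turnbutton's vertical pivot, at the top face of its 60 by 14 by 6 mm brass bar, 139 mm above the table, 99 mm from the caddy's centre. On the bar, along it, stands a grip fin 50 mm long, 9 mm thick and 18 mm high, the pivot in its middle. x axis: along the bar.
- button_left_pivot (a point): The same for the left turnbutton.
- candle_a: bystander: white pillar candle, 38 mm across, 44 mm high, origin under its centre.
- candle_b: bystander: another such candle.
- jar: bystander: amber glass jar with brass cap, 56 mm across, 85 mm high, origin under its centre.
- truffle_tin: bystander: round blue tin with brass lid, 93 mm across, 37 mm high, origin under its centre.
There are look-alikes about, which are no part of the job. Leave any pink or purple look-alike of the bowl1 alone. There is more than one size of the lid; the one meant has the size given above.

How it is judged:
By the outcome, as a careful person would: the job done as asked, in the order asked, and still so for the second after the job is handed in, with the robot touching nothing.
Of bowl1, bowl2, bowl3, bowl4, bowl5 only 3 to 5 are there at a start; the rules pass over those that are not, and their reading is None.
At some moment in a run one of bowl1, bowl2, bowl3, bowl4, bowl5 may be knocked a few centimetres aside while the robot is not near it.
It also fails if it takes over 210 s, if anything falls off the work surface, if the arm or the gripper's body presses on something with over 40 N, if the wrist force passes 120 N, or if a joint passes its speed limit or range.

ROBOT

A 6-joint arm with a two-finger parallel gripper is mounted at the origin on the work surface. World frame = base frame: x ahead of the robot, y to its left, z up, the work surface at z = 0. Lengths are in m, angles in rad, forces in N, time in s.
With the tool pointing down it reaches from about 0.375 to 0.975 m from the base axis. Payload 3.8 kg.
Tool frame: the origin (TCP) lies midway between the tips of the shut fingers; the grasp point (between the pads) lies 19 mm behind it; z points along the fingers, y is the line along which they close (so a half turn about z gives the same grasp; the last joint's range is limited). The gripper opens to 88 mm and grips with 3 to 60 N. Pads are 18 mm wide; open, the fingers measure 123 mm over their backs; the gripper's body (75 mm by 187 mm) begins 45 mm behind the grasp point.
Start: joints at [1.198, 0.264, 1.604, -0, 1.274, -0.037], TCP at [0.222, 0.637, 0.239] pointing down, gripper open.
Joint ranges: [-2.63, 2.63], [-0.94, 2.18], [0.31, 2.57], [-1.31, 4.45], [0, 2.66], [-2.55, 2.55]. Speed limits (rad/s): [2.57, 2.57, 3.14, 3.14, 3.14, 3.14].

INTERFACE

Orientations are given as a unit quaternion [w, x, y, z].
In Python, from station import manip gives the robot as it stands.
- The arm moves only by the tool drive_tool, never from a script. Its argument "series" is a list of rows, each a list of 3 entries, a list of its own where there are three numbers: the shift along the tool's x, y, z normalised to -1 to 1, where 1 is 0.15 m, then the turn, a rotation vector about the tool's x, y, z normalised to -1 to 1, where 1 is 360 degrees, then the opening, from 0 (shut) to 1 (fully open). In form: [[[x, y, z], [rx, ry, rz], grip], ...]. A call has exactly 8 rows; each row is the pose to reach, as a shift and turn from the pose commanded when the call began, along the tool's axes at that moment, turning the shorter way round; what a row does not reach only later rows make up. A row lasts 1/10 s, in which the tool goes at most 50 mm and 8.59 degrees, less where a joint would pass 70% of its speed; a pose out of reach is approached as far as the arm can. A call with a number of a shift or a turn outside -1 to 1 is refused whole. A call with a gripper value outside its range is refused whole. The fingers move at their own pace and stop on an object; "squeeze" is the grip in N (left out, the last holds). Time passes only in rows, so rows that repeat a pose let the fingers close, or fill a call up. It gives the time, the measured TCP pose, the force, the opening and the grip force at its end, in the units of the state.
- manip.state(): the state, without advancing time (a new reading comes with each control period).
- manip.read_camera(name): name is "scene" or "top" or "wrist"; returns a dict with "image" (384x512x3 uint8, red, green, blue), "depth" (384x512 float32, m along the optical axis (not along the pixel's ray), 0 where there is no reading), "fovy" (degrees; the focal length in pixels is half the picture's height over the tangent of half this angle, whatever the lens; pixels are square), "cx", "cy" (the principal point, pixels), "rvec" (rotation vector, rad) and "tvec" (3), from world to camera coordinates, as OpenCV has them. Camera axes: x right, y down, z forward; pixel columns grow to the right and rows downward; lengths in m; the calibration is good to about 2 mm. A picture is of the moment at which its call begins.
- manip.job_done(): hands the job in; it is judged then, once.
The state is a dict: "t": time; "joints": joint angles; "qvel": joint speeds; "effort": joint torques, N m; "position": TCP position; "tool_rot": TCP orientation; "wrist_force": force on the tool from outside, world axes, zero at the start; "moment": the same for the moment, N m; "finger_gap": finger opening in m; "gripper_force": force on a finger pad.
Only numpy, scipy, OpenCV 4.12 (cv2) and the standard library are available. Lean on these libraries where they do the work, as an engineer would, in place of code of your own. Each camera call takes 0.05 s, during which the arm holds its last target. There are 200 camera calls.

## Working session

There is one attempt and no reset: what is moved stays moved. The work goes in short steps, Python scripts to look and compute and a tool call to move; the robot and the scene stay as the last step left them, time stands still between calls to the robot, and variables do not carry over. Pictures are saved under pics/ and viewed, at most 14 in all, crops included, and the job is handed in when it is done.

Besides the shell and the picture viewer there is one more tool, called after "Emit:" as a command line: name --argument value ..., lists and objects as JSON in quotes. drive_tool: Moves the arm, as the interface text tells. Its arguments: {"type":"object","properties":{"series":{"type":"array","items":{"type":"array"}},"squeeze":{"type":"number"}},"required":["series"]}

```bash
ls; mkdir -p pics
cat > h.py <<'E'
import numpy as np, cv2
from station import manip
def cam(n):
    c=manip.read_camera(n); R,_=cv2.Rodrigues(np.array(c["rvec"],float)); c["R"]=R; c["t"]=np.array(c["tvec"],float).ravel()
    c["f"]=c["image"].shape[0]/2/np.tan(np.radians(c["fovy"])/2); return c
def cloud(c):
    d=c["depth"]; v,u=np.mgrid[:d.shape[0],:d.shape[1]]
    P=np.stack([(u-c["cx"])/c["f"]*d,(v-c["cy"])/c["f"]*d,d],-1)
    W=(P-c["t"])@c["R"]; W[d<=0]=np.nan; return W
def save(c,n,box=None,s=1):
    im=c["image"][...,::-1]
    if box: im=im[box[1]:box[3],box[0]:box[2]]
    cv2.imwrite("pics/"+n,cv2.resize(im,None,fx=s,fy=s,interpolation=cv2.INTER_CUBIC))
E
python3 - <<'E'
from h import *
for n in ["scene","top"]:
    c=cam(n); save(c,n+"0.png",s=1.5); np.save("pics/"+n+"_W.npy",cloud(c)); np.save("pics/"+n+"_im.npy",c["image"])
    print(n,c["f"],-c["R"].T@c["t"],(c["depth"]>0).mean())
s=manip.state();print(s["t"],s["position"],s["tool_rot"],s["finger_gap"])
E
```

```text
pics
scene 386.8855209596174 [ 1.12780896 -0.45917483  0.74056865] 0.9959004720052084
top 393.6185586661014 [0.35281338 0.05289914 1.30302193] 0.9958343505859375
0.1 [0.22217578 0.63670031 0.23751184] [-2.08569599e-04  1.67098956e-01  9.85939598e-01 -1.00191266e-03] 0.08813336907678765
```

View pics/top0.png

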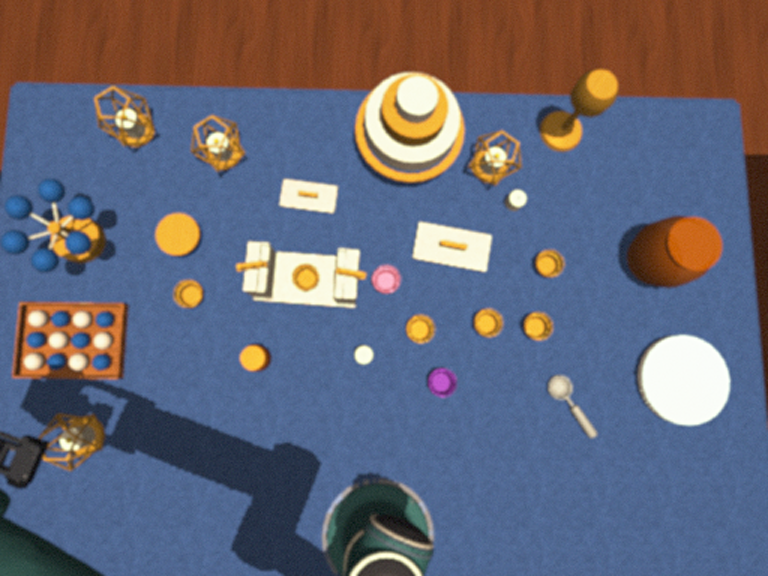

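View pics/scene0.png

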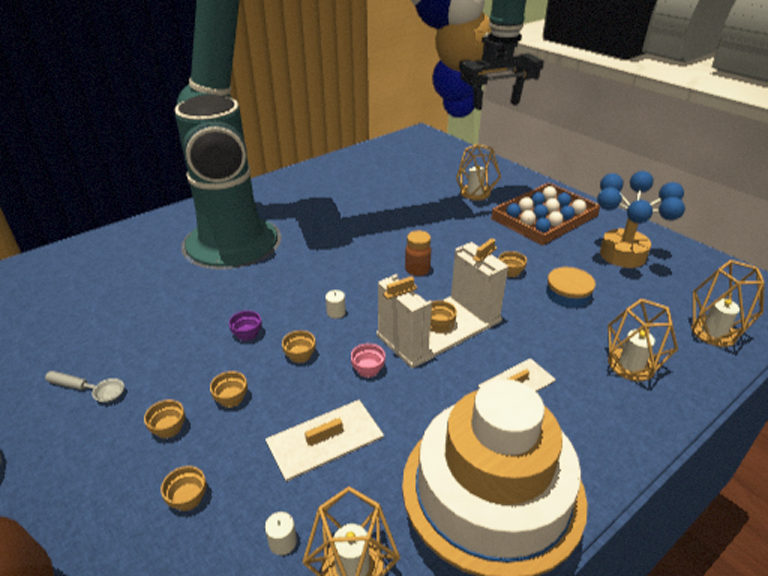

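The top view shows five brass bowls at (188,293), (420,328), (488,322), (537,326) and (549,263), in 1.5x pixels. The pink one at (386,278) and the purple one at (441,382) are look-alikes. The caddy is at (305,278). There are two lid boards: a small one at (309,196) and a larger one at (452,247). I'll measure both.

Run:
```python
from h import *
W=np.load("pics/top_W.npy"); im=np.load("pics/top_im.npy")
hsv=cv2.cvtColor(im,cv2.COLOR_RGB2HSV)
def blob(u,v,r,zl,zh,sat=None):
    u/=1.5;v/=1.5
    vv,uu=np.mgrid[:384,:512]; m=(np.hypot(uu-u,vv-v)<r)&(W[...,2]>zl)&(W[...,2]<zh)
    if sat=='lo': m&=hsv[...,1]<90
    if sat=='hi': m&=hsv[...,1]>90
    return W[m]
for n,u,v in [("A",188,293),("B",420,328),("C",488,322),("D",537,326),("E",549,263),("pink",386,278),("purple",441,382),("b0",305,278)]:
    dz=.012 if n=="b0" else 0
    p=blob(u,v,18,.026+dz,.042+dz)[:,:2].astype(np.float32)
    (c,r)=cv2.minEnclosingCircle(p); print(n,len(p),np.round(c,4),round(r,4),blob(u,v,18,.0,.06)[:,2].max().round(3))
for n,u,v,r,zl,zh in [("jar",254,357,18,.07,.1),("ca",364,354,12,.035,.05),("cb",516,199,12,.035,.05),("tin",178,234,25,.03,.045)]:
    p=blob(u,v,r,zl,zh)[:,:2].astype(np.float32); c,rr=cv2.minEnclosingCircle(p); print(n,np.round(c,3),round(rr,3))
for n,u,v,r in [("lidS",309,196,26),("lidL",452,247,32)]:
    p=blob(u,v,r,.0,.016,'lo');p=p[p[:,2]>.005]; print(n,cv2.minAreaRect(p[:,:2].astype(np.float32)*1000),np.median(p[:,2]))
    p=blob(u,v,12,.02,.05); print(" handle",cv2.minAreaRect(p[:,:2].astype(np.float32)*1000),np.median(p[:,2]))
p=blob(305,278,55,.115,.137,'lo'); print("caddy top",cv2.minAreaRect(p[:,:2].astype(np.float32)*1000))
for n,u,v in [("right",351,273),("left",252,266)]:
    p=blob(u,v,16,.128,.165,'hi'); print(n,cv2.minAreaRect(p[:,:2].astype(np.float32)*1000),p[:,2].max())
```

```text
A 69 [0.5014 0.4143] 0.0305 0.04
B 57 [ 0.4327 -0.0861] 0.0301 0.041
C 69 [ 0.4482 -0.2333] 0.0306 0.039
D 67 [ 0.4422 -0.3421] 0.0306 0.041
E 68 [ 0.5806 -0.3715] 0.031 0.04
pink 55 [ 0.5394 -0.0109] 0.0301 0.039
purple 57 [ 0.319 -0.133] 0.0303 0.039
b0 58 [0.5401 0.1632] 0.0301 0.054
jar [0.366 0.263] 0.025
ca [0.376 0.036] 0.019
cb [ 0.724 -0.3  ] 0.019
tin [0.632 0.444] 0.048
lidS ((733.7965698242188, 164.0087890625), (128.18911743164062, 71.01314544677734), 82.77107238769531) 0.007285280322819627
 handle ((730.3489990234375, 165.0915069580078), (43.24641036987305, 10.477031707763672), 84.16565704345703) 0.024697698891004514
lidL ((620.5792846679688, -160.76214599609375), (171.23402404785156, 91.50320434570312), 79.8914566040039) 0.008944407475084164
 handle ((619.299560546875, -159.33880615234375), (59.01266098022461, 12.365335464477539), 79.7958755493164) 0.032035618905734864
caddy top ((540.9136352539062, 164.85525512695312), (225.35498046875, 100.7738037109375), 86.29437255859375)
right ((536.1395263671875, 65.02978515625), (58.662086486816406, 15.250383377075195), 79.26702117919922) 0.159908280615245
left ((546.3877563476562, 262.0395202636719), (11.892237663269043, 59.51070785522461), 10.452253341674805) 0.16323608558364466
```

```bash
cat >> h.py <<'E'
def pose():
    s=manip.state(); w,x,y,z=s["tool_rot"]; X=np.array([1-2*(y*y+z*z),2*(x*y+w*z)])
    return [*s["position"],np.degrees(np.arctan2(X[1],X[0]))],s
def plan(way,start=None):
    """way: world x,y,z,psi(deg of tool x); prints normalised shift and rz for each call, split to the limits"""
    p=np.array(start if start else pose()[0],float)
    for w in way:
        w=np.array(w,float); d=w-p; d[3]=(d[3]+180)%360-180
        n=int(max(1,np.ceil(np.linalg.norm(d[:3])/.149),np.ceil(abs(d[3])/55)))
        for i in range(n):
            a=np.radians(p[3]); e=d/n
            s=np.array([np.cos(a)*e[0]+np.sin(a)*e[1],np.sin(a)*e[0]-np.cos(a)*e[1],-e[2]])/.15
            print(np.round(s,3).tolist(),"rz",round(-e[3]/360,4),"->",np.round(p+e,3).tolist()); p=p+e
def bowl(u,v,c=None,zl=.026,zh=.042,r=18,ref=None):
    """rim centre of the bowl near pixel (u,v) of the top picture"""
    c=c or cam("top"); W=cloud(c); vv,uu=np.mgrid[:384,:512]
    m=(np.hypot(uu-u,vv-v)<r)&(W[...,2]>zl)&(W[...,2]<zh)
    q,rr=cv2.minEnclosingCircle(W[m][:,:2].astype(np.float32)); return np.round(q,4),round(rr,4)
E
python3 - <<'E'
from h import *
c=cam("top"); save(c,"crop1.png",(100,110,390,270),2.7)
plan([(.5014,.4143,.12,86.5),(.5014,.4143,.022,86.5)])
E
```

```text
[-0.749, -0.262, 0.262] rz 0.0688 -> [0.315, 0.563, 0.198, 136.007]
[-0.79, 0.075, 0.262] rz 0.0688 -> [0.408, 0.488, 0.159, 111.254]
[-0.686, 0.399, 0.262] rz 0.0688 -> [0.501, 0.414, 0.12, 86.5]
[0.0, 0.0, 0.653] rz -0.0 -> [0.501, 0.414, 0.022, 86.5]
```

View pics/crop1.png

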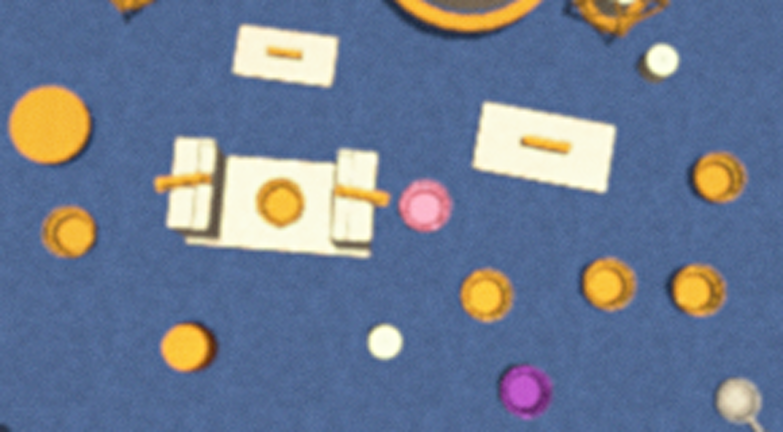

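The crop confirms five brass bowls. The lid is the right-hand board at crop (545,147), which measures about 170x88 mm with a 60 mm handle. The left board is only 128x71 mm. The disc at crop (188,347) is the jar's cap.

Emit:
drive_tool --series '[[[-0.2, -0.07, 0.07], [0, 0, 0.018], 1], [[-0.4, -0.14, 0.14], [0, 0, 0.036], 1], [[-0.6, -0.21, 0.21], [0, 0, 0.055], 1], [[-0.749, -0.262, 0.262], [0, 0, 0.0688], 1], [[-0.749, -0.262, 0.262], [0, 0, 0.0688], 1], [[-0.749, -0.262, 0.262], [0, 0, 0.0688], 1], [[-0.749, -0.262, 0.262], [0, 0, 0.0688], 1], [[-0.749, -0.262, 0.262], [0, 0, 0.0688], 1]]' --squeeze 20

```text
t: 0.95
position: [0.3149, 0.5641, 0.2]
tool_rot: [-0.0, 0.374, 0.927, 0.001]
wrist_force: [-0.1, 0.5, -0.2]
finger_gap: 0.0886
gripper_force: 0.0
```

Emit:
drive_tool --series '[[[-0.2, 0.02, 0.07], [0, 0, 0.018], 1], [[-0.4, 0.04, 0.14], [0, 0, 0.036], 1], [[-0.6, 0.06, 0.21], [0, 0, 0.055], 1], [[-0.79, 0.075, 0.262], [0, 0, 0.0688], 1], [[-0.79, 0.075, 0.262], [0, 0, 0.0688], 1], [[-0.79, 0.075, 0.262], [0, 0, 0.0688], 1], [[-0.79, 0.075, 0.262], [0, 0, 0.0688], 1], [[-0.79, 0.075, 0.262], [0, 0, 0.0688], 1]]'

```text
t: 1.75
position: [0.4079, 0.4902, 0.1609]
tool_rot: [-0.0, 0.564, 0.826, 0.001]
wrist_force: [-0.7, 0.6, 1.2]
finger_gap: 0.088
gripper_force: 0.0
```

Emit:
drive_tool --series '[[[-0.2, 0.1, 0.07], [0, 0, 0.018], 1], [[-0.35, 0.2, 0.14], [0, 0, 0.036], 1], [[-0.5, 0.3, 0.21], [0, 0, 0.055], 1], [[-0.686, 0.399, 0.262], [0, 0, 0.0688], 1], [[-0.686, 0.399, 0.262], [0, 0, 0.0688], 1], [[-0.686, 0.399, 0.262], [0, 0, 0.0688], 1], [[-0.686, 0.399, 0.262], [0, 0, 0.0688], 1], [[-0.686, 0.399, 0.262], [0, 0, 0.0688], 1]]'

```text
t: 2.55
position: [0.501, 0.4159, 0.1215]
tool_rot: [-0.0, 0.728, 0.686, 0.0]
wrist_force: [0.3, -0.4, -0.7]
finger_gap: 0.0882
gripper_force: 0.0
```

Run:
```python
from h import *
p,s=pose(); print(np.round(p,4),s["t"],s["joints"])
c=cam("wrist"); save(c,"w1.png",s=1); W=cloud(c)
m=(W[...,2]>.024)&(W[...,2]<.040)&(np.hypot(W[...,0]-.50,W[...,1]-.414)<.05)
print(m.sum(),cv2.minEnclosingCircle(W[m][:,:2].astype(np.float32)) if m.sum()>5 else 0)
plan([(.5014,.4143,.022,86.5)])
```

```text
[ 0.501   0.4159  0.1215 86.5782] 2.55 [6.54500030e-01 3.11126008e-01 1.76933990e+00 3.21113853e-04
 1.06015292e+00 7.14064344e-01]
1308 ((0.5008443593978882, 0.41374683380126953), 0.03052295185625553)
[-0.01, 0.003, 0.663] rz 0.0002 -> [0.501, 0.414, 0.022, 86.5]
```

View pics/w1.png

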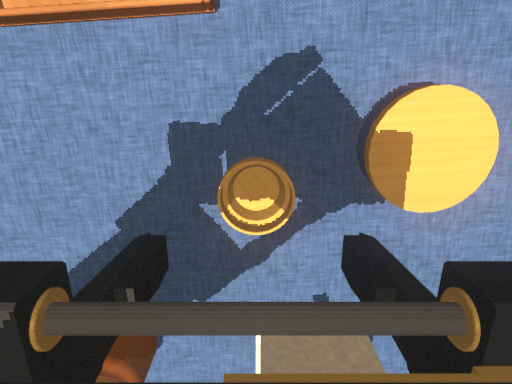

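Emit:
drive_tool --series '[[[-0.014, 0, 0.15], [0, 0, 0], 1], [[-0.014, 0, 0.35], [0, 0, 0], 1], [[-0.014, 0, 0.5], [0, 0, 0], 1], [[-0.014, 0, 0.6], [0, 0, 0], 1], [[-0.014, 0, 0.66], [0, 0, 0], 1], [[-0.014, 0, 0.66], [0, 0, 0], 1], [[-0.014, 0, 0.66], [0, 0, 0], 1], [[-0.014, 0, 0.66], [0, 0, 0], 1]]'

```text
t: 3.4
position: [0.5025, 0.4134, 0.0234]
tool_rot: [0.0, 0.729, 0.685, 0.001]
wrist_force: [0.2, 0.4, 1.0]
finger_gap: 0.0883
gripper_force: 0.0
```

Emit:
drive_tool --series '[[[0, 0, 0], [0, 0, 0], 0.5], [[0, 0, 0], [0, 0, 0], 0.5], [[0, 0, 0], [0, 0, 0], 0.5], [[0, 0, 0], [0, 0, 0], 0.5], [[0, 0, 0], [0, 0, 0], 0.5], [[0, 0, 0], [0, 0, 0], 0.5], [[0, 0, 0], [0, 0, 0], 0.5], [[0, 0, 0], [0, 0, 0], 0.5]]'

```text
t: 4.2
position: [0.5016, 0.4126, 0.022]
tool_rot: [0.0, 0.729, 0.685, 0.0]
wrist_force: [-0.8, -1.0, 2.4]
finger_gap: 0.0584
gripper_force: 20.0
```

Run:
```python
from h import *
p,s=pose(); print(np.round(p,4),s["t"],s["finger_gap"],s["gripper_force"])
plan([(.501,.4137,.160,86.5),(.5405,.1632,.215,86.5),(.5405,.1632,.07,86.5)])
```

```text
[5.01600e-01 4.12600e-01 2.20000e-02 8.64593e+01] 4.2 0.05838251567752838 20.000300109386444
[0.007, -0.005, -0.92] rz -0.0001 -> [0.501, 0.414, 0.16, 86.5]
[-0.825, 0.182, -0.183] rz -0.0 -> [0.521, 0.288, 0.188, 86.5]
[-0.825, 0.182, -0.183] rz -0.0 -> [0.54, 0.163, 0.215, 86.5]
[0.0, -0.0, 0.967] rz -0.0 -> [0.54, 0.163, 0.07, 86.5]
```

Emit:
drive_tool --series '[[[0, 0, -0.1], [0, 0, 0], 0.5], [[0, 0, -0.25], [0, 0, 0], 0.5], [[0, 0, -0.45], [0, 0, 0], 0.5], [[0, 0, -0.65], [0, 0, 0], 0.5], [[0, 0, -0.8], [0, 0, 0], 0.5], [[0, 0, -0.9], [0, 0, 0], 0.5], [[0, 0, -0.92], [0, 0, 0], 0.5], [[0, 0, -0.92], [0, 0, 0], 0.5]]'

```text
t: 5.0
position: [0.5015, 0.4126, 0.16]
tool_rot: [0.0, 0.729, 0.685, 0.0]
wrist_force: [0.5, 0.2, -0.7]
finger_gap: 0.058
gripper_force: 20.0
```

Emit:
drive_tool --series '[[[-0.05, 0.02, -0.08], [0, 0, 0], 0.5], [[-0.15, 0.04, -0.18], [0, 0, 0], 0.5], [[-0.3, 0.07, -0.25], [0, 0, 0], 0.5], [[-0.45, 0.1, -0.3], [0, 0, 0], 0.5], [[-0.6, 0.13, -0.366], [0, 0, 0], 0.5], [[-0.7, 0.16, -0.366], [0, 0, 0], 0.5], [[-0.8, 0.18, -0.366], [0, 0, 0], 0.5], [[-0.825, 0.182, -0.366], [0, 0, 0], 0.5]]'

```text
t: 5.8
position: [0.5211, 0.2854, 0.2142]
tool_rot: [0.0, 0.729, 0.684, -0.001]
wrist_force: [-0.4, -0.3, -1.4]
finger_gap: 0.0582
gripper_force: 20.0
```

Emit:
drive_tool --series '[[[-0.1, 0.02, 0], [0, 0, 0], 0.5], [[-0.25, 0.05, 0], [0, 0, 0], 0.5], [[-0.45, 0.1, 0], [0, 0, 0], 0.5], [[-0.6, 0.14, 0], [0, 0, 0], 0.5], [[-0.75, 0.17, 0], [0, 0, 0], 0.5], [[-0.825, 0.182, 0], [0, 0, 0], 0.5], [[-0.825, 0.182, 0], [0, 0, 0], 0.5], [[-0.825, 0.182, 0], [0, 0, 0], 0.5]]'

```text
t: 6.6
position: [0.5406, 0.1626, 0.2145]
tool_rot: [-0.0, 0.729, 0.685, 0.0]
wrist_force: [0.0, 0.2, -0.9]
finger_gap: 0.0583
gripper_force: 20.0
```

Run:
```python
from h import *
p,s=pose(); print(np.round(p,4),s["t"],s["finger_gap"],s["gripper_force"])
c=cam("scene"); save(c,"s1.png",(230,130,370,260),5); 
c=cam("wrist"); W=cloud(c); m=(W[...,2]>.03)&(W[...,2]<.05)&(np.hypot(W[...,0]-.54,W[...,1]-.163)<.045); print("bowl0 seen",m.sum())
p=[np.array(pose()[0])]
for i in range(6): cam("scene"); p.append(np.array(pose()[0]))
print(np.mean(p,0).round(4),np.std(p,0).round(4))
```

```text
[ 0.5406  0.1626  0.2145 86.4394] 6.6 0.058346359372794566 19.999748719856143
bowl0 seen 1130
[ 0.5406  0.163   0.2147 86.5155] [0.     0.0002 0.     0.0098]
```

View pics/s1.png

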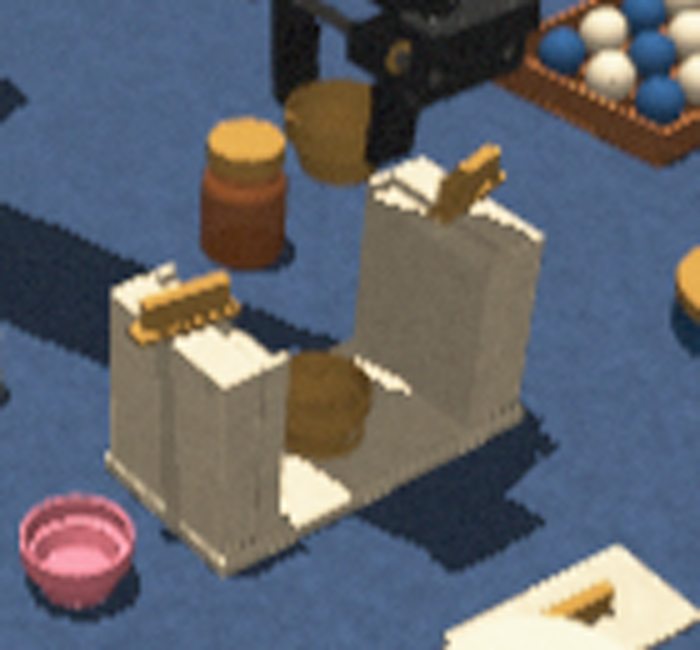

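Emit:
drive_tool --series '[[[-0.005, 0, 0.1], [0, 0, 0], 0.5], [[-0.005, 0, 0.25], [0, 0, 0], 0.5], [[-0.005, 0, 0.45], [0, 0, 0], 0.5], [[-0.005, 0, 0.65], [0, 0, 0], 0.5], [[-0.005, 0, 0.8], [0, 0, 0], 0.5], [[-0.005, 0, 0.9], [0, 0, 0], 0.5], [[-0.005, 0, 0.96], [0, 0, 0], 0.5], [[-0.005, 0, 0.96], [0, 0, 0], 0.5]]'

```text
t: 7.8
position: [0.5397, 0.1612, 0.0693]
tool_rot: [-0.001, 0.729, 0.685, -0.001]
wrist_force: [-0.4, 0.0, -1.7]
finger_gap: 0.0586
gripper_force: 20.0
```

Emit:
drive_tool --series '[[[0, 0, 0.02], [0, 0, 0], 0.5], [[0, 0, 0.04], [0, 0, 0], 0.5], [[0, 0, 0.06], [0, 0, 0], 0.5], [[0, 0, 0.08], [0, 0, 0], 0.5], [[0, 0, 0.1], [0, 0, 0], 0.5], [[0, 0, 0.115], [0, 0, 0], 0.5], [[0, 0, 0.13], [0, 0, 0], 0.5], [[0, 0, 0.13], [0, 0, 0], 0.5]]'

```text
t: 8.6
position: [0.5403, 0.1613, 0.0508]
tool_rot: [-0.0, 0.729, 0.685, -0.0]
wrist_force: [-0.3, 0.3, -0.8]
finger_gap: 0.0582
gripper_force: 20.0
```

Emit:
drive_tool --series '[[[0, 0, 0.003], [0, 0, 0], 0.5], [[0, 0, 0.006], [0, 0, 0], 0.5], [[0, 0, 0.009], [0, 0, 0], 0.5], [[0, 0, 0.012], [0, 0, 0], 0.5], [[0, 0, 0.015], [0, 0, 0], 0.5], [[0, 0, 0.018], [0, 0, 0], 0.5], [[0, 0, 0.02], [0, 0, 0], 0.5], [[0, 0, 0.02], [0, 0, 0], 0.5]]'

```text
t: 9.4
position: [0.5406, 0.1614, 0.0481]
tool_rot: [-0.0, 0.729, 0.685, -0.0]
wrist_force: [-0.2, 0.4, -1.7]
finger_gap: 0.0581
gripper_force: 20.0
```

Emit:
drive_tool --series '[[[0, 0, 0.003], [0, 0, 0], 0.5], [[0, 0, 0.006], [0, 0, 0], 0.5], [[0, 0, 0.009], [0, 0, 0], 0.5], [[0, 0, 0.012], [0, 0, 0], 0.5], [[0, 0, 0.012], [0, 0, 0], 0.5], [[0, 0, 0.012], [0, 0, 0], 0.5], [[0, 0, 0.012], [0, 0, 0], 0.5], [[0, 0, 0.012], [0, 0, 0], 0.5]]'

```text
t: 10.2
position: [0.5408, 0.1615, 0.0479]
tool_rot: [0.0, 0.729, 0.685, 0.0]
wrist_force: [-5.3, -1.0, 10.4]
finger_gap: 0.0583
gripper_force: 20.0
```

Emit:
drive_tool --series '[[[0, 0, 0], [0, 0, 0], 1], [[0, 0, 0], [0, 0, 0], 1], [[0, 0, 0], [0, 0, 0], 1], [[0, 0, 0], [0, 0, 0], 1], [[0, 0, -0.15], [0, 0, 0], 1], [[0, 0, -0.4], [0, 0, 0], 1], [[0, 0, -0.65], [0, 0, 0], 1], [[0, 0, -0.85], [0, 0, 0], 1]]'

```text
t: 11.0
position: [0.5411, 0.1616, 0.1758]
tool_rot: [0.0, 0.729, 0.685, 0.001]
wrist_force: [1.6, 0.2, -0.6]
finger_gap: 0.0879
gripper_force: 0.0
```

```bash
cat >> h.py <<'E'
def stack(c=None):
    c=c or cam("wrist"); W=cloud(c); h=cv2.cvtColor(c["image"],cv2.COLOR_RGB2HSV)
    m=(np.hypot(W[...,0]-.5405,W[...,1]-.1632)<.045)&(W[...,2]<.14)&(W[...,2]>.03)&(h[...,1]>90)
    z=np.percentile(W[m][:,2],97); q=W[m&(W[...,2]>z-.006)]
    print("stack rim z",round(z,4),len(q),cv2.minEnclosingCircle(q[:,:2].astype(np.float32)))
E
python3 - <<'E'
from h import *
p,s=pose(); print(np.round(p,4),s["t"])
stack()
c=cam("top")
for u,v in [(280,219),(325,215),(358,217),(366,175)]: 
    try: print(bowl(u,v,c))
    except Exception as e: print("x")
p=np.mean([ (cam("scene"),pose()[0])[1] for i in range(3)],0); print(p.round(4))
q=bowl(280,219,c)[0]; plan([(p[0],p[1],.215,86.5),(q[0],q[1],.12,86.5),(q[0],q[1],.0225,86.5)],p.tolist())
E
```

```text
[ 0.5411  0.1616  0.1758 86.459 ] 11.0
stack rim z 0.0611 805 ((0.5397663712501526, 0.16276051104068756), 0.030284877866506577)
(array([ 0.4324, -0.0859]), 0.03)
(array([ 0.4543, -0.2476]), 0.0453)
(array([ 0.4634, -0.3148]), 0.0312)
(array([ 0.5808, -0.3719]), 0.0311)
[ 0.5413  0.1616  0.1748 86.4562]
[0.0, 0.0, -0.268] rz -0.0001 -> [0.541, 0.162, 0.215, 86.5]
[-0.846, -0.312, 0.317] rz -0.0 -> [0.487, 0.038, 0.167, 86.5]
[-0.846, -0.312, 0.317] rz -0.0 -> [0.432, -0.086, 0.12, 86.5]
[0.0, 0.0, 0.65] rz -0.0 -> [0.432, -0.086, 0.023, 86.5]
```

Emit:
drive_tool --series '[[[-0.1, -0.04, -0.08], [0, 0, 0], 1], [[-0.25, -0.1, -0.08], [0, 0, 0], 1], [[-0.45, -0.17, -0.08], [0, 0, 0], 1], [[-0.65, -0.25, -0.08], [0, 0, 0], 1], [[-0.85, -0.312, -0.08], [0, 0, 0], 1], [[-0.85, -0.312, -0.08], [0, 0, 0], 1], [[-0.85, -0.312, -0.08], [0, 0, 0], 1], [[-0.85, -0.312, -0.08], [0, 0, 0], 1]]'

```text
t: 12.05
position: [0.4859, 0.0377, 0.1849]
tool_rot: [-0.001, 0.729, 0.685, -0.0]
wrist_force: [1.3, -0.0, -0.4]
finger_gap: 0.0881
gripper_force: 0.0
```

Emit:
drive_tool --series '[[[-0.1, -0.04, 0.05], [0, 0, 0], 1], [[-0.25, -0.1, 0.12], [0, 0, 0], 1], [[-0.45, -0.17, 0.2], [0, 0, 0], 1], [[-0.65, -0.25, 0.3], [0, 0, 0], 1], [[-0.842, -0.312, 0.4], [0, 0, 0], 1], [[-0.842, -0.312, 0.44], [0, 0, 0], 1], [[-0.842, -0.312, 0.44], [0, 0, 0], 1], [[-0.842, -0.312, 0.44], [0, 0, 0], 1]]'

```text
t: 12.85
position: [0.4324, -0.0852, 0.1201]
tool_rot: [-0.0, 0.728, 0.685, 0.0]
wrist_force: [0.4, 0.1, 0.3]
finger_gap: 0.0877
gripper_force: 0.0
```

```bash
cat >> h.py <<'E'
def wbowl(x,y,c=None):
    c=c or cam("wrist"); W=cloud(c); m=(W[...,2]>.026)&(W[...,2]<.040)&(np.hypot(W[...,0]-x,W[...,1]-y)<.045)
    q,r=cv2.minEnclosingCircle(W[m][:,:2].astype(np.float32)); print("wrist",np.round(q,4),round(r,4)); return q
def avg(n=3):
    p=np.mean([(cam("wrist"),pose()[0])[1] for i in range(n)],0).tolist(); s=manip.state(); print(np.round(p,4),"t",s["t"],"gap",round(s["finger_gap"],4),"F",np.round(s["wrist_force"],1)); return p
E
python3 - <<'E'
from h import *
p=avg(); q=wbowl(.432,-.086); plan([(q[0],q[1],.0225,86.5),(q[0],q[1],.16,86.5),(.54,.162,.22,86.5),(.54,.162,.085,86.5),(.54,.162,.0605,86.5)],p)
E
```

```text
[ 4.32700e-01 -8.52000e-02  1.20600e-01  8.65509e+01] t 13.0 gap 0.0882 F [ 0.9 -0.4 -1. ]
wrist [ 0.4315 -0.087 ] 0.0302
[-0.012, -0.007, 0.654] rz 0.0001 -> [0.432, -0.087, 0.022, 86.5]
[0.0, 0.0, -0.917] rz -0.0 -> [0.432, -0.087, 0.16, 86.5]
[0.851, 0.31, -0.2] rz -0.0 -> [0.486, 0.037, 0.19, 86.5]
[0.851, 0.31, -0.2] rz -0.0 -> [0.54, 0.162, 0.22, 86.5]
[0.0, 0.0, 0.9] rz -0.0 -> [0.54, 0.162, 0.085, 86.5]
[0.0, 0.0, 0.163] rz -0.0 -> [0.54, 0.162, 0.06, 86.5]
```

Emit:
drive_tool --series '[[[-0.01, -0.004, 0.15], [0, 0, 0], 1], [[-0.01, -0.004, 0.35], [0, 0, 0], 1], [[-0.01, -0.004, 0.5], [0, 0, 0], 1], [[-0.01, -0.004, 0.6], [0, 0, 0], 1], [[-0.01, -0.004, 0.654], [0, 0, 0], 1], [[-0.01, -0.004, 0.654], [0, 0, 0], 1], [[-0.01, -0.004, 0.654], [0, 0, 0], 1], [[-0.01, -0.004, 0.654], [0, 0, 0], 0.5]]'

```text
t: 13.85
position: [0.432, -0.0878, 0.0229]
tool_rot: [0.001, 0.729, 0.685, 0.001]
wrist_force: [0.2, 0.7, -0.0]
finger_gap: 0.082
gripper_force: 0.0
```

Emit:
drive_tool --series '[[[0, 0, 0], [0, 0, 0], 0.5], [[0, 0, 0], [0, 0, 0], 0.5], [[0, 0, 0], [0, 0, 0], 0.5], [[0, 0, 0], [0, 0, 0], 0.5], [[0, 0, -0.1], [0, 0, 0], 0.5], [[0, 0, -0.25], [0, 0, 0], 0.5], [[0, 0, -0.45], [0, 0, 0], 0.5], [[0, 0, -0.6], [0, 0, 0], 0.5]]'

```text
t: 14.65
position: [0.4307, -0.0876, 0.1129]
tool_rot: [-0.0, 0.729, 0.685, -0.0]
wrist_force: [-0.3, -0.2, -1.3]
finger_gap: 0.0586
gripper_force: 20.0
```

Emit:
drive_tool --series '[[[0.05, 0.02, -0.1], [0, 0, 0], 0.5], [[0.15, 0.05, -0.25], [0, 0, 0], 0.5], [[0.3, 0.1, -0.4], [0, 0, 0], 0.5], [[0.45, 0.15, -0.55], [0, 0, 0], 0.5], [[0.6, 0.2, -0.65], [0, 0, 0], 0.5], [[0.7, 0.25, -0.717], [0, 0, 0], 0.5], [[0.8, 0.3, -0.717], [0, 0, 0], 0.5], [[0.85, 0.31, -0.717], [0, 0, 0], 0.5]]'

```text
t: 15.45
position: [0.4856, 0.0378, 0.2194]
tool_rot: [0.0, 0.728, 0.685, 0.0]
wrist_force: [0.3, 0.1, -1.1]
finger_gap: 0.0582
gripper_force: 20.0
```

Emit:
drive_tool --series '[[[0.1, 0.04, 0], [0, 0, 0], 0.5], [[0.25, 0.1, 0], [0, 0, 0], 0.5], [[0.45, 0.17, 0], [0, 0, 0], 0.5], [[0.65, 0.24, 0], [0, 0, 0], 0.5], [[0.8, 0.29, 0], [0, 0, 0], 0.5], [[0.85, 0.31, 0], [0, 0, 0], 0.5], [[0.85, 0.31, 0], [0, 0, 0], 0.5], [[0.85, 0.31, 0], [0, 0, 0], 0.5]]'

```text
t: 16.25
position: [0.5388, 0.1605, 0.2187]
tool_rot: [-0.0, 0.729, 0.685, -0.001]
wrist_force: [0.2, 0.4, -1.8]
finger_gap: 0.059
gripper_force: 20.0
```

Run:
```python
from h import *
p=avg(); print(manip.state()["gripper_force"]);plan([(.54,.162,.085,86.5)],p)
```

```text
[ 0.539   0.1602  0.2191 86.4053] t 16.4 gap 0.0585 F [-0.5  1.2 -1.6]
19.999299788614735
[0.012, 0.006, 0.894] rz -0.0003 -> [0.54, 0.162, 0.085, 86.5]
```

Emit:
drive_tool --series '[[[0.012, 0.006, 0.1], [0, 0, 0], 0.5], [[0.012, 0.006, 0.25], [0, 0, 0], 0.5], [[0.012, 0.006, 0.45], [0, 0, 0], 0.5], [[0.012, 0.006, 0.65], [0, 0, 0], 0.5], [[0.012, 0.006, 0.8], [0, 0, 0], 0.5], [[0.012, 0.006, 0.88], [0, 0, 0], 0.5], [[0.012, 0.006, 0.894], [0, 0, 0], 0.5], [[0.012, 0.006, 0.894], [0, 0, 0], 0.5]]'

```text
t: 17.2
position: [0.5406, 0.1628, 0.0853]
tool_rot: [-0.0, 0.729, 0.685, 0.0]
wrist_force: [-0.2, -0.4, -0.4]
finger_gap: 0.059
gripper_force: 20.0
```

Emit:
drive_tool --series '[[[0, 0, 0.03], [0, 0, 0], 0.5], [[0, 0, 0.06], [0, 0, 0], 0.5], [[0, 0, 0.08], [0, 0, 0], 0.5], [[0, 0, 0.1], [0, 0, 0], 0.5], [[0, 0, 0.12], [0, 0, 0], 0.5], [[0, 0, 0.14], [0, 0, 0], 0.5], [[0, 0, 0.155], [0, 0, 0], 0.5], [[0, 0, 0.155], [0, 0, 0], 0.5]]'

```text
t: 18.0
position: [0.5405, 0.163, 0.0624]
tool_rot: [-0.0, 0.729, 0.685, -0.0]
wrist_force: [-0.8, -0.2, 3.0]
finger_gap: 0.0588
gripper_force: 20.0
```

Slight contact at the expected height. I'll press 1 mm more, release and rise.

Emit:
drive_tool --series '[[[0, 0, 0.004], [0, 0, 0], 0.5], [[0, 0, 0.008], [0, 0, 0], 0.5], [[0, 0, 0.008], [0, 0, 0], 0.5], [[0, 0, 0.008], [0, 0, 0], 0.5], [[0, 0, 0.008], [0, 0, 0], 1], [[0, 0, 0.008], [0, 0, 0], 1], [[0, 0, 0.008], [0, 0, 0], 1], [[0, 0, 0.008], [0, 0, 0], 1]]'

```text
t: 18.8
position: [0.5404, 0.1629, 0.0605]
tool_rot: [-0.0, 0.729, 0.685, -0.0]
wrist_force: [0.1, 0.3, -0.2]
finger_gap: 0.0877
gripper_force: 0.0
```

Emit:
drive_tool --series '[[[0, 0, -0.1], [0, 0, 0], 1], [[0, 0, -0.3], [0, 0, 0], 1], [[0, 0, -0.5], [0, 0, 0], 1], [[0, 0, -0.7], [0, 0, 0], 1], [[0, 0, -0.8], [0, 0, 0], 1], [[0, 0, -0.84], [0, 0, 0], 1], [[0, 0, -0.84], [0, 0, 0], 1], [[0, 0, -0.84], [0, 0, 0], 1]]'

```text
t: 19.6
position: [0.5395, 0.1627, 0.1854]
tool_rot: [-0.001, 0.729, 0.685, -0.001]
wrist_force: [-1.0, -0.2, -1.2]
finger_gap: 0.0882
gripper_force: 0.0
```

Run:
```python
from h import *
stack(); p=avg(); c=cam("top")
W=cloud(c); h=cv2.cvtColor(c["image"],cv2.COLOR_RGB2HSV)
m=((W[...,2]>.024)&(W[...,2]<.043)&(h[...,0]>8)&(h[...,0]<28)&(h[...,1]>120)&(W[...,0]>.35)&(W[...,0]<.68)&(W[...,1]<-.03)).astype(np.uint8)
n,l,st,ce=cv2.connectedComponentsWithStats(m)
for i in range(1,n):
    if st[i,4]>25: q=W[l==i][:,:2].astype(np.float32); print(ce[i].round(),st[i,4],cv2.minEnclosingCircle(q))
q=(.4482,-.2333); plan([(q[0],q[1],.12,86.5)],p)
```

```text
stack rim z 0.0751 814 ((0.53914874792099, 0.16374324262142181), 0.030265143141150475)
[ 0.5394  0.1627  0.185  86.4532] t 19.8 gap 0.0879 F [-0.4 -0.3 -0.5]
[302. 163.] 57 ((0.6181982755661011, -0.15952849388122559), 0.027434350922703743)
[366. 174.] 68 ((0.5803940892219543, -0.3719058036804199), 0.031167536973953247)
[350. 209.] 58 ((0.462811142206192, -0.31484341621398926), 0.030343197286128998)
[325. 213.] 58 ((0.44872021675109863, -0.23231621086597443), 0.029941381886601448)
[-0.891, -0.148, 0.144] rz -0.0 -> [0.509, 0.031, 0.163, 86.469]
[-0.891, -0.148, 0.144] rz -0.0 -> [0.479, -0.101, 0.142, 86.484]
[-0.891, -0.148, 0.144] rz -0.0 -> [0.448, -0.233, 0.12, 86.5]
```

Emit:
drive_tool --series '[[[-0.1, -0.02, 0], [0, 0, 0], 1], [[-0.25, -0.04, 0], [0, 0, 0], 1], [[-0.45, -0.07, 0], [0, 0, 0], 1], [[-0.65, -0.1, 0], [0, 0, 0], 1], [[-0.89, -0.148, 0], [0, 0, 0], 1], [[-0.89, -0.148, 0], [0, 0, 0], 1], [[-0.89, -0.148, 0], [0, 0, 0], 1], [[-0.89, -0.148, 0], [0, 0, 0], 1]]'

```text
t: 20.65
position: [0.5101, 0.0312, 0.1869]
tool_rot: [-0.0, 0.729, 0.685, 0.0]
wrist_force: [-0.1, -0.8, 0.7]
finger_gap: 0.0883
gripper_force: 0.0
```

Emit:
drive_tool --series '[[[-0.1, -0.02, 0], [0, 0, 0], 1], [[-0.25, -0.04, 0], [0, 0, 0], 1], [[-0.45, -0.07, 0.05], [0, 0, 0], 1], [[-0.65, -0.1, 0.1], [0, 0, 0], 1], [[-0.89, -0.148, 0.143], [0, 0, 0], 1], [[-0.89, -0.148, 0.143], [0, 0, 0], 1], [[-0.89, -0.148, 0.143], [0, 0, 0], 1], [[-0.89, -0.148, 0.143], [0, 0, 0], 1]]'

```text
t: 21.45
position: [0.48, -0.1002, 0.1656]
tool_rot: [0.0, 0.728, 0.685, 0.0]
wrist_force: [-0.7, 0.2, 0.4]
finger_gap: 0.088
gripper_force: 0.0
```

Emit:
drive_tool --series '[[[-0.1, -0.02, 0.05], [0, 0, 0], 1], [[-0.25, -0.04, 0.1], [0, 0, 0], 1], [[-0.45, -0.07, 0.17], [0, 0, 0], 1], [[-0.65, -0.1, 0.23], [0, 0, 0], 1], [[-0.885, -0.148, 0.287], [0, 0, 0], 1], [[-0.885, -0.148, 0.287], [0, 0, 0], 1], [[-0.885, -0.148, 0.287], [0, 0, 0], 1], [[-0.885, -0.148, 0.287], [0, 0, 0], 1]]'

```text
t: 22.25
position: [0.45, -0.2308, 0.1227]
tool_rot: [0.0, 0.728, 0.685, 0.0]
wrist_force: [-0.3, 0.5, 0.4]
finger_gap: 0.0882
gripper_force: 0.0
```

Run:
```python
from h import *
p=avg(); q=wbowl(.4485,-.2325); plan([(q[0],q[1],.0225,86.5),(q[0],q[1],.16,86.5),(.5395,.163,.235,86.5),(.5395,.163,.1,86.5),(.5395,.163,.0745,86.5)],p)
```

```text
[ 0.45   -0.2308  0.1228 86.5659] t 22.4 gap 0.0883 F [-0.5  0.   0.1]
wrist [ 0.4469 -0.2347] 0.0303
[-0.027, -0.019, 0.668] rz 0.0002 -> [0.447, -0.235, 0.022, 86.5]
[0.0, 0.0, -0.917] rz -0.0 -> [0.447, -0.235, 0.16, 86.5]
[0.895, 0.151, -0.167] rz -0.0 -> [0.478, -0.102, 0.185, 86.5]
[0.895, 0.151, -0.167] rz -0.0 -> [0.509, 0.03, 0.21, 86.5]
[0.895, 0.151, -0.167] rz -0.0 -> [0.54, 0.163, 0.235, 86.5]
[0.0, 0.0, 0.9] rz -0.0 -> [0.54, 0.163, 0.1, 86.5]
[0.0, 0.0, 0.17] rz -0.0 -> [0.54, 0.163, 0.074, 86.5]
```

Emit:
drive_tool --series '[[[-0.022, -0.015, 0.15], [0, 0, 0], 1], [[-0.022, -0.015, 0.35], [0, 0, 0], 1], [[-0.022, -0.015, 0.5], [0, 0, 0], 1], [[-0.022, -0.015, 0.6], [0, 0, 0], 1], [[-0.022, -0.015, 0.67], [0, 0, 0], 1], [[-0.022, -0.015, 0.67], [0, 0, 0], 1], [[-0.022, -0.015, 0.67], [0, 0, 0], 1], [[-0.022, -0.015, 0.67], [0, 0, 0], 0.5]]'

```text
t: 23.25
position: [0.4478, -0.2355, 0.0229]
tool_rot: [0.001, 0.729, 0.685, 0.0]
wrist_force: [0.1, -0.2, 0.4]
finger_gap: 0.0823
gripper_force: 0.0
```

Emit:
drive_tool --series '[[[0, 0, 0], [0, 0, 0], 0.5], [[0, 0, 0], [0, 0, 0], 0.5], [[0, 0, 0], [0, 0, 0], 0.5], [[0, 0, 0], [0, 0, 0], 0.5], [[0, 0, -0.1], [0, 0, 0], 0.5], [[0, 0, -0.25], [0, 0, 0], 0.5], [[0, 0, -0.45], [0, 0, 0], 0.5], [[0, 0, -0.6], [0, 0, 0], 0.5]]'

```text
t: 24.05
position: [0.4468, -0.2351, 0.1129]
tool_rot: [0.0, 0.729, 0.685, 0.0]
wrist_force: [0.1, -0.5, -0.2]
finger_gap: 0.0578
gripper_force: 20.0
```

Emit:
drive_tool --series '[[[0.05, 0.01, -0.1], [0, 0, 0], 0.5], [[0.15, 0.03, -0.25], [0, 0, 0], 0.5], [[0.3, 0.05, -0.4], [0, 0, 0], 0.5], [[0.45, 0.08, -0.5], [0, 0, 0], 0.5], [[0.6, 0.1, -0.6], [0, 0, 0], 0.5], [[0.75, 0.12, -0.7], [0, 0, 0], 0.5], [[0.85, 0.14, -0.8], [0, 0, 0], 0.5], [[0.895, 0.15, -0.82], [0, 0, 0], 0.5]]'

```text
t: 24.85
position: [0.4786, -0.1015, 0.2365]
tool_rot: [0.001, 0.728, 0.685, 0.001]
wrist_force: [0.1, -0.1, -0.8]
finger_gap: 0.0575
gripper_force: 20.0
```

Emit:
drive_tool --series '[[[0.1, 0.02, 0], [0, 0, 0], 0.5], [[0.25, 0.04, 0], [0, 0, 0], 0.5], [[0.4, 0.07, 0], [0, 0, 0], 0.5], [[0.55, 0.09, 0], [0, 0, 0], 0.5], [[0.7, 0.12, 0], [0, 0, 0], 0.5], [[0.8, 0.14, 0], [0, 0, 0], 0.5], [[0.895, 0.15, 0], [0, 0, 0], 0.5], [[0.895, 0.15, 0], [0, 0, 0], 0.5]]'

```text
t: 25.65
position: [0.5083, 0.0311, 0.2343]
tool_rot: [-0.0, 0.728, 0.685, -0.0]
wrist_force: [-0.6, 0.5, -1.0]
finger_gap: 0.0578
gripper_force: 20.0
```

Emit:
drive_tool --series '[[[0.1, 0.02, 0], [0, 0, 0], 0.5], [[0.25, 0.04, 0], [0, 0, 0], 0.5], [[0.4, 0.07, 0], [0, 0, 0], 0.5], [[0.55, 0.09, 0], [0, 0, 0], 0.5], [[0.7, 0.12, 0], [0, 0, 0], 0.5], [[0.8, 0.14, 0], [0, 0, 0], 0.5], [[0.895, 0.15, 0], [0, 0, 0], 0.5], [[0.895, 0.15, 0], [0, 0, 0], 0.5]]'

```text
t: 26.45
position: [0.5393, 0.164, 0.2347]
tool_rot: [-0.0, 0.728, 0.685, 0.0]
wrist_force: [0.3, -0.7, -0.7]
finger_gap: 0.0578
gripper_force: 20.0
```

Run:
```python
from h import *
p=avg(); print(manip.state()["gripper_force"]);plan([(.5395,.163,.1,86.5)],p)
```

```text
[ 0.539   0.1626  0.2347 86.4825] t 26.6 gap 0.0578 F [ 0.3 -0.2 -1.9]
19.99958923833674
[0.003, 0.003, 0.898] rz -0.0 -> [0.54, 0.163, 0.1, 86.5]
```

Emit:
drive_tool --series '[[[0.003, 0.005, 0.1], [0, 0, 0], 0.5], [[0.003, 0.005, 0.25], [0, 0, 0], 0.5], [[0.003, 0.005, 0.45], [0, 0, 0], 0.5], [[0.003, 0.005, 0.65], [0, 0, 0], 0.5], [[0.003, 0.005, 0.8], [0, 0, 0], 0.5], [[0.003, 0.005, 0.88], [0, 0, 0], 0.5], [[0.003, 0.005, 0.9], [0, 0, 0], 0.5], [[0.003, 0.005, 0.9], [0, 0, 0], 0.5]]'

```text
t: 27.4
position: [0.5399, 0.1628, 0.0997]
tool_rot: [-0.0, 0.729, 0.685, -0.0]
wrist_force: [0.5, 0.5, -0.6]
finger_gap: 0.0577
gripper_force: 20.0
```

Emit:
drive_tool --series '[[[0, 0, 0.03], [0, 0, 0], 0.5], [[0, 0, 0.06], [0, 0, 0], 0.5], [[0, 0, 0.08], [0, 0, 0], 0.5], [[0, 0, 0.1], [0, 0, 0], 0.5], [[0, 0, 0.12], [0, 0, 0], 0.5], [[0, 0, 0.14], [0, 0, 0], 0.5], [[0, 0, 0.16], [0, 0, 0], 0.5], [[0, 0, 0.16], [0, 0, 0], 0.5]]'

```text
t: 28.2
position: [0.5401, 0.1633, 0.0762]
tool_rot: [0.0, 0.729, 0.685, 0.0]
wrist_force: [-0.9, 0.4, 2.8]
finger_gap: 0.0581
gripper_force: 20.0
```

Emit:
drive_tool --series '[[[0, 0, 0.004], [0, 0, 0], 0.5], [[0, 0, 0.008], [0, 0, 0], 0.5], [[0, 0, 0.008], [0, 0, 0], 0.5], [[0, 0, 0.008], [0, 0, 0], 0.5], [[0, 0, 0.008], [0, 0, 0], 1], [[0, 0, 0.008], [0, 0, 0], 1], [[0, 0, 0.008], [0, 0, 0], 1], [[0, 0, 0.008], [0, 0, 0], 1]]'

```text
t: 29.0
position: [0.5397, 0.1631, 0.0743]
tool_rot: [-0.0, 0.729, 0.685, -0.0]
wrist_force: [0.4, -0.1, -0.6]
finger_gap: 0.0869
gripper_force: 0.0
```

Emit:
drive_tool --series '[[[0, 0, -0.1], [0, 0, 0], 1], [[0, 0, -0.3], [0, 0, 0], 1], [[0, 0, -0.5], [0, 0, 0], 1], [[0, 0, -0.7], [0, 0, 0], 1], [[0, 0, -0.8], [0, 0, 0], 1], [[0, 0, -0.84], [0, 0, 0], 1], [[0, 0, -0.84], [0, 0, 0], 1], [[0, 0, -0.84], [0, 0, 0], 1]]'

```text
t: 29.8
position: [0.5389, 0.1629, 0.1991]
tool_rot: [-0.001, 0.729, 0.685, -0.001]
wrist_force: [0.4, 1.4, -0.9]
finger_gap: 0.088
gripper_force: 0.0
```

```bash
cat >> h.py <<'E'
def bowls(c=None):
    c=c or cam("top"); W=cloud(c); h=cv2.cvtColor(c["image"],cv2.COLOR_RGB2HSV)
    m=((W[...,2]>.024)&(W[...,2]<.043)&(h[...,0]>8)&(h[...,0]<28)&(h[...,1]>120)&(W[...,0]>.35)&(W[...,0]<.68)&(W[...,1]<-.03)).astype(np.uint8)
    n,l,st,ce=cv2.connectedComponentsWithStats(m)
    for i in range(1,n):
        if st[i,4]>25: q=W[l==i][:,:2].astype(np.float32); print(ce[i].round(),st[i,4],cv2.minEnclosingCircle(q))
E
python3 - <<'E'
from h import *
stack(); p=avg(); bowls()
plan([(.463,-.3148,.12,86.5)],p)
E
```

```text
stack rim z 0.0891 818 ((0.5392597317695618, 0.16380593180656433), 0.03015609085559845)
[ 0.5388  0.1629  0.1988 86.4566] t 30.0 gap 0.0882 F [ 0.4 -0.4 -0. ]
[302. 163.] 57 ((0.6172382831573486, -0.1584283709526062), 0.028646646067500114)
[361. 174.] 41 ((0.5820913314819336, -0.36924344301223755), 0.029941288754343987)
[422. 177.] 29 ((0.5782063603401184, -0.5639058351516724), 0.03295781463384628)
[350. 209.] 59 ((0.4631243944168091, -0.31471362709999084), 0.030079925432801247)
[-0.802, -0.077, 0.131] rz -0.0 -> [0.52, 0.043, 0.179, 86.467]
[-0.802, -0.077, 0.131] rz -0.0 -> [0.501, -0.076, 0.159, 86.478]
[-0.802, -0.077, 0.131] rz -0.0 -> [0.482, -0.195, 0.14, 86.489]
[-0.802, -0.077, 0.131] rz -0.0 -> [0.463, -0.315, 0.12, 86.5]
```

Emit:
drive_tool --series '[[[-0.1, -0.01, 0], [0, 0, 0], 1], [[-0.25, -0.03, 0], [0, 0, 0], 1], [[-0.45, -0.05, 0], [0, 0, 0], 1], [[-0.65, -0.07, 0], [0, 0, 0], 1], [[-0.8, -0.077, 0], [0, 0, 0], 1], [[-0.9, -0.08, 0], [0, 0, 0], 1], [[-1, -0.09, 0], [0, 0, 0], 1], [[-1, -0.09, 0], [0, 0, 0], 1]]'

```text
t: 30.85
position: [0.5168, 0.0127, 0.2005]
tool_rot: [0.0, 0.729, 0.684, -0.0]
wrist_force: [-0.4, 1.1, -0.1]
finger_gap: 0.0885
gripper_force: 0.0
```

Emit:
drive_tool --series '[[[-0.15, -0.01, 0.02], [0, 0, 0], 1], [[-0.3, -0.03, 0.05], [0, 0, 0], 1], [[-0.5, -0.05, 0.1], [0, 0, 0], 1], [[-0.7, -0.07, 0.15], [0, 0, 0], 1], [[-0.85, -0.08, 0.2], [0, 0, 0], 1], [[-0.95, -0.09, 0.23], [0, 0, 0], 1], [[-1, -0.1, 0.25], [0, 0, 0], 1], [[-1, -0.1, 0.25], [0, 0, 0], 1]]'

```text
t: 31.65
position: [0.4926, -0.1346, 0.1627]
tool_rot: [-0.0, 0.729, 0.685, -0.0]
wrist_force: [-0.4, 0.6, 0.7]
finger_gap: 0.0879
gripper_force: 0.0
```

Emit:
drive_tool --series '[[[-0.15, -0.02, 0.02], [0, 0, 0], 1], [[-0.3, -0.04, 0.05], [0, 0, 0], 1], [[-0.5, -0.06, 0.1], [0, 0, 0], 1], [[-0.7, -0.08, 0.15], [0, 0, 0], 1], [[-0.85, -0.1, 0.2], [0, 0, 0], 1], [[-1, -0.11, 0.25], [0, 0, 0], 1], [[-1, -0.118, 0.27], [0, 0, 0], 1], [[-1, -0.118, 0.27], [0, 0, 0], 1]]'

```text
t: 32.45
position: [0.4659, -0.2822, 0.1222]
tool_rot: [-0.001, 0.729, 0.685, 0.0]
wrist_force: [0.1, -0.7, -0.3]
finger_gap: 0.0883
gripper_force: 0.0
```

Run:
```python
from h import *
p=avg(); q=wbowl(.463,-.315); plan([(q[0],q[1],.0225,86.5),(q[0],q[1],.16,86.5),(.5392,.163,.245,86.5),(.5392,.163,.11,86.5),(.5392,.163,.088,86.5)],p)
```

```text
[ 0.4663 -0.282   0.1228 86.5029] t 32.6 gap 0.0884 F [-0.8 -0.6  0.3]
wrist [ 0.4623 -0.3163] 0.0305
[-0.23, -0.013, 0.669] rz 0.0 -> [0.462, -0.316, 0.023, 86.5]
[0.0, 0.0, -0.917] rz -0.0 -> [0.462, -0.316, 0.16, 86.5]
[0.805, 0.079, -0.142] rz -0.0 -> [0.482, -0.196, 0.181, 86.5]
[0.805, 0.079, -0.142] rz -0.0 -> [0.501, -0.077, 0.202, 86.5]
[0.805, 0.079, -0.142] rz -0.0 -> [0.52, 0.043, 0.224, 86.5]
[0.805, 0.079, -0.142] rz -0.0 -> [0.539, 0.163, 0.245, 86.5]
[-0.0, -0.0, 0.9] rz -0.0 -> [0.539, 0.163, 0.11, 86.5]
[0.0, 0.0, 0.147] rz -0.0 -> [0.539, 0.163, 0.088, 86.5]
```

Emit:
drive_tool --series '[[[-0.1, -0.006, 0], [0, 0, 0], 1], [[-0.225, -0.012, 0], [0, 0, 0], 1], [[-0.225, -0.012, 0.15], [0, 0, 0], 1], [[-0.225, -0.012, 0.35], [0, 0, 0], 1], [[-0.225, -0.012, 0.5], [0, 0, 0], 1], [[-0.225, -0.012, 0.62], [0, 0, 0], 1], [[-0.225, -0.012, 0.67], [0, 0, 0], 1], [[-0.225, -0.012, 0.67], [0, 0, 0], 1]]'

```text
t: 33.45
position: [0.4612, -0.3172, 0.021]
tool_rot: [-0.001, 0.729, 0.685, -0.0]
wrist_force: [-0.3, -1.2, 0.5]
finger_gap: 0.0878
gripper_force: 0.0
```

Emit:
drive_tool --series '[[[0, 0, 0], [0, 0, 0], 0.5], [[0, 0, 0], [0, 0, 0], 0.5], [[0, 0, 0], [0, 0, 0], 0.5], [[0, 0, 0], [0, 0, 0], 0.5], [[0, 0, 0], [0, 0, 0], 0.5], [[0, 0, -0.1], [0, 0, 0], 0.5], [[0, 0, -0.3], [0, 0, 0], 0.5], [[0, 0, -0.5], [0, 0, 0], 0.5]]'

```text
t: 34.25
position: [0.4613, -0.316, 0.0978]
tool_rot: [-0.001, 0.729, 0.685, -0.0]
wrist_force: [-0.1, -0.5, -1.0]
finger_gap: 0.058
gripper_force: 20.0
```

Emit:
drive_tool --series '[[[0.05, 0.005, -0.15], [0, 0, 0], 0.5], [[0.15, 0.01, -0.35], [0, 0, 0], 0.5], [[0.3, 0.03, -0.55], [0, 0, 0], 0.5], [[0.45, 0.04, -0.7], [0, 0, 0], 0.5], [[0.6, 0.06, -0.85], [0, 0, 0], 0.5], [[0.7, 0.07, -0.95], [0, 0, 0], 0.5], [[0.8, 0.079, -0.98], [0, 0, 0], 0.5], [[0.8, 0.079, -0.98], [0, 0, 0], 0.5]]'

```text
t: 35.05
position: [0.4816, -0.1963, 0.2447]
tool_rot: [0.0, 0.728, 0.686, 0.0]
wrist_force: [-0.3, -1.1, -2.1]
finger_gap: 0.0581
gripper_force: 20.0
```

Emit:
drive_tool --series '[[[0.1, 0.01, 0], [0, 0, 0], 0.5], [[0.25, 0.02, 0], [0, 0, 0], 0.5], [[0.4, 0.03, 0], [0, 0, 0], 0.5], [[0.55, 0.05, 0], [0, 0, 0], 0.5], [[0.7, 0.06, 0], [0, 0, 0], 0.5], [[0.8, 0.079, 0], [0, 0, 0], 0.5], [[0.9, 0.09, 0], [0, 0, 0], 0.5], [[1, 0.1, 0], [0, 0, 0], 0.5]]'

```text
t: 35.85
position: [0.5051, -0.048, 0.2428]
tool_rot: [-0.001, 0.729, 0.685, -0.001]
wrist_force: [0.2, 0.2, -1.8]
finger_gap: 0.0578
gripper_force: 20.0
```

Emit:
drive_tool --series '[[[0.12, 0.01, 0], [0, 0, 0], 0.5], [[0.25, 0.02, 0], [0, 0, 0], 0.5], [[0.4, 0.03, 0], [0, 0, 0], 0.5], [[0.55, 0.05, 0], [0, 0, 0], 0.5], [[0.7, 0.06, 0], [0, 0, 0], 0.5], [[0.8, 0.079, 0], [0, 0, 0], 0.5], [[0.9, 0.09, 0], [0, 0, 0], 0.5], [[1, 0.1, 0], [0, 0, 0], 0.5]]'

```text
t: 36.65
position: [0.5299, 0.1007, 0.2438]
tool_rot: [-0.0, 0.729, 0.685, -0.0]
wrist_force: [-1.1, -0.1, -0.9]
finger_gap: 0.058
gripper_force: 20.0
```

Emit:
drive_tool --series '[[[0.1, 0.01, 0], [0, 0, 0], 0.5], [[0.2, 0.02, 0], [0, 0, 0], 0.5], [[0.3, 0.03, 0], [0, 0, 0], 0.5], [[0.38, 0.035, 0], [0, 0, 0], 0.5], [[0.41, 0.037, 0], [0, 0, 0], 0.5], [[0.41, 0.037, 0], [0, 0, 0], 0.5], [[0.41, 0.037, 0], [0, 0, 0], 0.5], [[0.41, 0.037, 0], [0, 0, 0], 0.5]]'

```text
t: 37.45
position: [0.5391, 0.1604, 0.2441]
tool_rot: [0.0, 0.729, 0.685, -0.0]
wrist_force: [-0.6, -0.2, -0.3]
finger_gap: 0.0581
gripper_force: 20.0
```

Run:
```python
from h import *
p=avg(); print(manip.state()["gripper_force"]);plan([(.5395,.163,.112,86.5)],p)
```

```text
[ 0.5391  0.1604  0.2442 86.4156] t 37.6 gap 0.0581 F [ 0.   0.  -0.5]
19.99935467261821
[0.017, 0.002, 0.881] rz -0.0002 -> [0.54, 0.163, 0.112, 86.5]
```

Emit:
drive_tool --series '[[[0.018, 0.003, 0.1], [0, 0, 0], 0.5], [[0.018, 0.003, 0.25], [0, 0, 0], 0.5], [[0.018, 0.003, 0.45], [0, 0, 0], 0.5], [[0.018, 0.003, 0.65], [0, 0, 0], 0.5], [[0.018, 0.003, 0.8], [0, 0, 0], 0.5], [[0.018, 0.003, 0.86], [0, 0, 0], 0.5], [[0.018, 0.003, 0.88], [0, 0, 0], 0.5], [[0.018, 0.003, 0.88], [0, 0, 0], 0.5]]'

```text
t: 38.4
position: [0.54, 0.1637, 0.1122]
tool_rot: [0.0, 0.729, 0.685, 0.0]
wrist_force: [1.1, 0.3, -1.4]
finger_gap: 0.058
gripper_force: 20.0
```

Emit:
drive_tool --series '[[[0, 0, 0.03], [0, 0, 0], 0.5], [[0, 0, 0.06], [0, 0, 0], 0.5], [[0, 0, 0.08], [0, 0, 0], 0.5], [[0, 0, 0.1], [0, 0, 0], 0.5], [[0, 0, 0.12], [0, 0, 0], 0.5], [[0, 0, 0.135], [0, 0, 0], 0.5], [[0, 0, 0.15], [0, 0, 0], 0.5], [[0, 0, 0.15], [0, 0, 0], 0.5]]'

```text
t: 39.2
position: [0.54, 0.1637, 0.0909]
tool_rot: [-0.0, 0.729, 0.685, 0.0]
wrist_force: [-2.9, -0.8, 5.5]
finger_gap: 0.0579
gripper_force: 20.0
```

Emit:
drive_tool --series '[[[0, 0, 0.004], [0, 0, 0], 0.5], [[0, 0, 0.006], [0, 0, 0], 0.5], [[0, 0, 0.006], [0, 0, 0], 0.5], [[0, 0, 0.006], [0, 0, 0], 0.5], [[0, 0, 0.006], [0, 0, 0], 1], [[0, 0, 0.006], [0, 0, 0], 1], [[0, 0, 0.006], [0, 0, 0], 1], [[0, 0, 0.006], [0, 0, 0], 1]]'

```text
t: 40.0
position: [0.5396, 0.1636, 0.0884]
tool_rot: [-0.0, 0.729, 0.685, -0.0]
wrist_force: [0.4, 0.0, -0.5]
finger_gap: 0.0869
gripper_force: 0.0
```

Emit:
drive_tool --series '[[[0, 0, -0.1], [0, 0, 0], 1], [[0, 0, -0.3], [0, 0, 0], 1], [[0, 0, -0.5], [0, 0, 0], 1], [[0, 0, -0.7], [0, 0, 0], 1], [[0, 0, -0.8], [0, 0, 0], 1], [[0, 0, -0.84], [0, 0, 0], 1], [[0, 0, -0.84], [0, 0, 0], 1], [[0, 0, -0.84], [0, 0, 0], 1]]'

```text
t: 40.8
position: [0.5388, 0.1634, 0.2132]
tool_rot: [-0.001, 0.729, 0.685, -0.001]
wrist_force: [0.4, 0.5, -0.5]
finger_gap: 0.0881
gripper_force: 0.0
```

Run:
```python
from h import *
stack(); p=avg(); bowls()
plan([(.5806,-.3723,.12,86.5)],p)
```

```text
stack rim z 0.103 836 ((0.5387368202209473, 0.16428142786026), 0.03030843287706375)
[ 0.5387  0.1633  0.2129 86.4558] t 41.0 gap 0.0882 F [ 0.1  0.3 -0.4]
[302. 163.] 57 ((0.6183608770370483, -0.15959659218788147), 0.027163930237293243)
[365. 174.] 63 ((0.5810050368309021, -0.3714294135570526), 0.030523663386702538)
[-0.887, 0.125, 0.155] rz -0.0 -> [0.549, 0.029, 0.19, 86.467]
[-0.887, 0.125, 0.155] rz -0.0 -> [0.56, -0.104, 0.166, 86.478]
[-0.887, 0.124, 0.155] rz -0.0 -> [0.57, -0.238, 0.143, 86.489]
[-0.887, 0.124, 0.155] rz -0.0 -> [0.581, -0.372, 0.12, 86.5]
```

Emit:
drive_tool --series '[[[-0.1, 0.01, 0], [0, 0, 0], 1], [[-0.25, 0.03, 0], [0, 0, 0], 1], [[-0.45, 0.06, 0], [0, 0, 0], 1], [[-0.65, 0.09, 0], [0, 0, 0], 1], [[-0.8, 0.11, 0], [0, 0, 0], 1], [[-0.887, 0.125, 0], [0, 0, 0], 1], [[-0.95, 0.134, 0], [0, 0, 0], 1], [[-1, 0.14, 0], [0, 0, 0], 1]]'

```text
t: 41.85
position: [0.5514, 0.0119, 0.2146]
tool_rot: [-0.0, 0.729, 0.685, 0.0]
wrist_force: [1.5, 0.7, -0.1]
finger_gap: 0.0883
gripper_force: 0.0
```

Emit:
drive_tool --series '[[[-0.15, 0.02, 0.02], [0, 0, 0], 1], [[-0.3, 0.04, 0.05], [0, 0, 0], 1], [[-0.45, 0.06, 0.1], [0, 0, 0], 1], [[-0.65, 0.09, 0.15], [0, 0, 0], 1], [[-0.8, 0.11, 0.2], [0, 0, 0], 1], [[-0.887, 0.125, 0.25], [0, 0, 0], 1], [[-0.95, 0.134, 0.3], [0, 0, 0], 1], [[-1, 0.14, 0.3], [0, 0, 0], 1]]'

```text
t: 42.65
position: [0.5623, -0.1382, 0.1682]
tool_rot: [-0.001, 0.729, 0.685, -0.001]
wrist_force: [-0.6, -0.1, 0.4]
finger_gap: 0.0879
gripper_force: 0.0
```

Emit:
drive_tool --series '[[[-0.15, 0.02, 0.02], [0, 0, 0], 1], [[-0.3, 0.04, 0.05], [0, 0, 0], 1], [[-0.45, 0.06, 0.1], [0, 0, 0], 1], [[-0.65, 0.09, 0.15], [0, 0, 0], 1], [[-0.8, 0.11, 0.2], [0, 0, 0], 1], [[-0.887, 0.125, 0.25], [0, 0, 0], 1], [[-0.95, 0.134, 0.3], [0, 0, 0], 1], [[-1, 0.14, 0.3], [0, 0, 0], 1]]'

```text
t: 43.45
position: [0.5741, -0.2889, 0.1232]
tool_rot: [-0.001, 0.728, 0.685, -0.0]
wrist_force: [-0.3, 0.6, -0.4]
finger_gap: 0.088
gripper_force: 0.0
```

Emit:
drive_tool --series '[[[-0.15, 0.02, 0], [0, 0, 0], 1], [[-0.3, 0.04, 0], [0, 0, 0], 1], [[-0.45, 0.06, 0], [0, 0, 0], 1], [[-0.545, 0.077, 0], [0, 0, 0], 1], [[-0.545, 0.077, 0], [0, 0, 0], 1], [[-0.545, 0.077, 0], [0, 0, 0], 1], [[-0.545, 0.077, 0], [0, 0, 0], 1], [[-0.545, 0.077, 0], [0, 0, 0], 1]]'

```text
t: 44.25
position: [0.5812, -0.3708, 0.1247]
tool_rot: [-0.0, 0.728, 0.685, 0.0]
wrist_force: [-0.6, -0.1, 0.5]
finger_gap: 0.0882
gripper_force: 0.0
```

Run:
```python
from h import *
p=avg(); q=wbowl(.581,-.372); plan([(q[0],q[1],.0225,86.5),(q[0],q[1],.16,86.5),(.5392,.1632,.265,86.5),(.5392,.1632,.125,86.5),(.5392,.1632,.103,86.5)],p)
```

```text
[ 0.5813 -0.3709  0.1248 86.507 ] t 44.4 gap 0.088 F [ 0.8 -0.4 -0.3]
wrist [ 0.5795 -0.3735] 0.0302
[-0.018, -0.011, 0.682] rz 0.0 -> [0.579, -0.373, 0.023, 86.5]
[0.0, 0.0, -0.917] rz -0.0 -> [0.579, -0.373, 0.16, 86.5]
[0.889, -0.122, -0.175] rz -0.0 -> [0.569, -0.239, 0.186, 86.5]
[0.889, -0.122, -0.175] rz -0.0 -> [0.559, -0.105, 0.213, 86.5]
[0.889, -0.122, -0.175] rz -0.0 -> [0.549, 0.029, 0.239, 86.5]
[0.889, -0.122, -0.175] rz -0.0 -> [0.539, 0.163, 0.265, 86.5]
[-0.0, -0.0, 0.933] rz -0.0 -> [0.539, 0.163, 0.125, 86.5]
[0.0, 0.0, 0.147] rz -0.0 -> [0.539, 0.163, 0.103, 86.5]
```

Emit:
drive_tool --series '[[[-0.015, -0.008, 0.15], [0, 0, 0], 1], [[-0.015, -0.008, 0.35], [0, 0, 0], 1], [[-0.015, -0.008, 0.5], [0, 0, 0], 1], [[-0.015, -0.008, 0.62], [0, 0, 0], 1], [[-0.015, -0.008, 0.68], [0, 0, 0], 1], [[-0.015, -0.008, 0.68], [0, 0, 0], 1], [[-0.015, -0.008, 0.68], [0, 0, 0], 1], [[-0.015, -0.008, 0.68], [0, 0, 0], 0.5]]'

```text
t: 45.25
position: [0.581, -0.3747, 0.0243]
tool_rot: [0.001, 0.729, 0.685, 0.0]
wrist_force: [0.1, 0.3, 0.1]
finger_gap: 0.0825
gripper_force: 0.0
```

Emit:
drive_tool --series '[[[0, 0, 0], [0, 0, 0], 0.5], [[0, 0, 0], [0, 0, 0], 0.5], [[0, 0, 0], [0, 0, 0], 0.5], [[0, 0, 0], [0, 0, 0], 0.5], [[0, 0, 0], [0, 0, 0], 0.5], [[0, 0, -0.1], [0, 0, 0], 0.5], [[0, 0, -0.3], [0, 0, 0], 0.5], [[0, 0, -0.5], [0, 0, 0], 0.5]]'

```text
t: 46.05
position: [0.579, -0.3733, 0.0978]
tool_rot: [-0.001, 0.729, 0.685, -0.0]
wrist_force: [0.5, -0.7, -1.2]
finger_gap: 0.0586
gripper_force: 20.0
```

Emit:
drive_tool --series '[[[0.05, -0.007, -0.15], [0, 0, 0], 0.5], [[0.15, -0.02, -0.35], [0, 0, 0], 0.5], [[0.3, -0.04, -0.55], [0, 0, 0], 0.5], [[0.45, -0.06, -0.7], [0, 0, 0], 0.5], [[0.6, -0.08, -0.85], [0, 0, 0], 0.5], [[0.7, -0.1, -0.95], [0, 0, 0], 0.5], [[0.8, -0.11, -1], [0, 0, 0], 0.5], [[0.889, -0.122, -1], [0, 0, 0], 0.5]]'

```text
t: 46.85
position: [0.5703, -0.2391, 0.2489]
tool_rot: [0.001, 0.729, 0.685, 0.0]
wrist_force: [0.5, 0.1, -1.2]
finger_gap: 0.0588
gripper_force: 20.0
```

Emit:
drive_tool --series '[[[0.12, -0.01, 0], [0, 0, 0], 0.5], [[0.25, -0.03, 0], [0, 0, 0], 0.5], [[0.4, -0.05, 0], [0, 0, 0], 0.5], [[0.55, -0.07, 0], [0, 0, 0], 0.5], [[0.7, -0.09, 0], [0, 0, 0], 0.5], [[0.8, -0.11, 0], [0, 0, 0], 0.5], [[0.889, -0.122, 0], [0, 0, 0], 0.5], [[0.889, -0.122, 0], [0, 0, 0], 0.5]]'

```text
t: 47.65
position: [0.5596, -0.1038, 0.2472]
tool_rot: [-0.0, 0.728, 0.686, -0.0]
wrist_force: [0.9, -0.2, -1.6]
finger_gap: 0.0586
gripper_force: 20.0
```

Emit:
drive_tool --series '[[[0.12, -0.01, 0], [0, 0, 0], 0.5], [[0.25, -0.03, 0], [0, 0, 0], 0.5], [[0.4, -0.05, 0], [0, 0, 0], 0.5], [[0.55, -0.07, 0], [0, 0, 0], 0.5], [[0.7, -0.09, 0], [0, 0, 0], 0.5], [[0.8, -0.11, 0], [0, 0, 0], 0.5], [[0.889, -0.122, 0], [0, 0, 0], 0.5], [[0.889, -0.122, 0], [0, 0, 0], 0.5]]'

```text
t: 48.45
position: [0.5499, 0.0297, 0.2477]
tool_rot: [-0.0, 0.728, 0.685, 0.0]
wrist_force: [1.2, -0.2, -1.8]
finger_gap: 0.0584
gripper_force: 20.0
```

Emit:
drive_tool --series '[[[0.12, -0.01, 0], [0, 0, 0], 0.5], [[0.25, -0.03, 0], [0, 0, 0], 0.5], [[0.4, -0.05, 0], [0, 0, 0], 0.5], [[0.55, -0.07, 0], [0, 0, 0], 0.5], [[0.7, -0.09, 0], [0, 0, 0], 0.5], [[0.8, -0.11, 0], [0, 0, 0], 0.5], [[0.889, -0.122, 0], [0, 0, 0], 0.5], [[0.889, -0.122, 0], [0, 0, 0], 0.5]]'

```text
t: 49.25
position: [0.5399, 0.1638, 0.2477]
tool_rot: [-0.0, 0.728, 0.685, 0.0]
wrist_force: [0.2, -1.3, -2.1]
finger_gap: 0.0585
gripper_force: 20.0
```

Run:
```python
from h import *
p=avg(); print(manip.state()["gripper_force"]);plan([(.539,.163,.126,86.5)],p)
```

```text
[ 0.5399  0.1626  0.2476 86.4817] t 49.4 gap 0.0584 F [-0.   0.4 -1.4]
19.999619876034558
[0.002, -0.006, 0.811] rz -0.0001 -> [0.539, 0.163, 0.126, 86.5]
```

Emit:
drive_tool --series '[[[0.003, -0.003, 0.1], [0, 0, 0], 0.5], [[0.003, -0.003, 0.25], [0, 0, 0], 0.5], [[0.003, -0.003, 0.45], [0, 0, 0], 0.5], [[0.003, -0.003, 0.6], [0, 0, 0], 0.5], [[0.003, -0.003, 0.72], [0, 0, 0], 0.5], [[0.003, -0.003, 0.79], [0, 0, 0], 0.5], [[0.003, -0.003, 0.81], [0, 0, 0], 0.5], [[0.003, -0.003, 0.81], [0, 0, 0], 0.5]]'

```text
t: 50.2
position: [0.5393, 0.1631, 0.1258]
tool_rot: [-0.0, 0.729, 0.685, -0.0]
wrist_force: [0.8, 0.1, -1.3]
finger_gap: 0.0586
gripper_force: 20.0
```

Emit:
drive_tool --series '[[[0, 0, 0.03], [0, 0, 0], 0.5], [[0, 0, 0.06], [0, 0, 0], 0.5], [[0, 0, 0.08], [0, 0, 0], 0.5], [[0, 0, 0.1], [0, 0, 0], 0.5], [[0, 0, 0.12], [0, 0, 0], 0.5], [[0, 0, 0.135], [0, 0, 0], 0.5], [[0, 0, 0.145], [0, 0, 0], 0.5], [[0, 0, 0.145], [0, 0, 0], 0.5]]'

```text
t: 51.0
position: [0.5396, 0.1636, 0.1052]
tool_rot: [-0.0, 0.729, 0.685, 0.0]
wrist_force: [-2.1, 0.1, 3.6]
finger_gap: 0.0587
gripper_force: 20.0
```

Emit:
drive_tool --series '[[[0, 0, 0.004], [0, 0, 0], 0.5], [[0, 0, 0.007], [0, 0, 0], 0.5], [[0, 0, 0.007], [0, 0, 0], 0.5], [[0, 0, 0.007], [0, 0, 0], 0.5], [[0, 0, 0.007], [0, 0, 0], 1], [[0, 0, 0.007], [0, 0, 0], 1], [[0, 0, 0.007], [0, 0, 0], 1], [[0, 0, 0.007], [0, 0, 0], 1]]'

```text
t: 51.8
position: [0.5394, 0.1634, 0.1031]
tool_rot: [-0.0, 0.729, 0.685, -0.0]
wrist_force: [-0.4, -0.7, 0.6]
finger_gap: 0.0874
gripper_force: 0.0
```

Emit:
drive_tool --series '[[[0, 0, -0.1], [0, 0, 0], 1], [[0, 0, -0.3], [0, 0, 0], 1], [[0, 0, -0.5], [0, 0, 0], 1], [[0, 0, -0.7], [0, 0, 0], 1], [[0, 0, -0.85], [0, 0, 0], 1], [[0, 0, -0.95], [0, 0, 0], 1], [[0, 0, -1], [0, 0, 0], 1], [[0, 0, -1], [0, 0, 0], 1]]'

```text
t: 52.6
position: [0.5399, 0.1636, 0.2546]
tool_rot: [0.0, 0.729, 0.685, 0.001]
wrist_force: [0.2, -0.4, 0.3]
finger_gap: 0.088
gripper_force: 0.0
```

```bash
cat >> h.py <<'E'
def fins(c=None):
    c=c or cam("wrist"); W=cloud(c); h=cv2.cvtColor(c["image"],cv2.COLOR_RGB2HSV)
    for n,x,y in [("right",.5355,.065),("left",.546,.262)]:
        m=(np.hypot(W[...,0]-x,W[...,1]-y)<.04)&(W[...,2]>.146)&(W[...,2]<.166)
        if m.sum()>10: print(n,m.sum(),cv2.minAreaRect(W[m][:,:2].astype(np.float32)*1000),np.median(W[m][:,2]))
E
python3 - <<'E'
from h import *
stack(); p=avg()
c=cam("wrist"); save(c,"w2.png"); fins(c); print("top"); fins(cam("top"))
E
```

```text
stack rim z 0.117 672 ((0.5381951332092285, 0.1640981286764145), 0.03022715263068676)
[ 0.5386  0.1633  0.2519 86.4569] t 52.8 gap 0.0881 F [1.2 0.  0.4]
right 355 ((535.85205078125, 73.14478302001953), (33.0445556640625, 9.071381568908691), 79.43437194824219) 0.15681316102156367
left 999 ((546.35791015625, 261.7879943847656), (9.082147598266602, 49.74687576293945), 9.30229663848877) 0.15683910958617733
top
right 60 ((535.2874755859375, 65.40715789794922), (48.92924118041992, 9.364747047424316), 80.5147933959961) 0.15592559557019975
left 45 ((547.380615234375, 258.17645263671875), (9.261555671691895, 33.01228332519531), 8.566224098205566) 0.15558590835091174
```

View pics/w2.png

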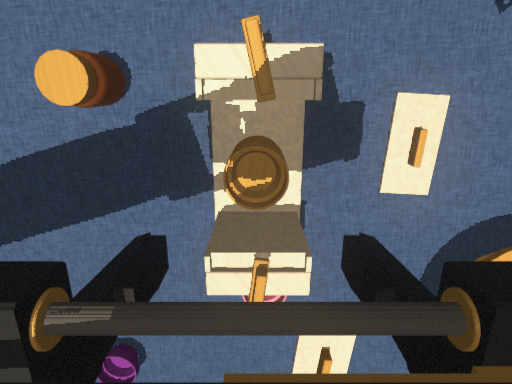

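The wrist view shows all bowls stacked at (257,175), rim at 117 mm. The left fin is at about (258,58), angled across the wall, and the right fin is at (258,280). The left turnbutton comes first.

Run:
```python
from h import *
plan([(.5463,.2618,.185,99.3),(.5463,.2618,.144,99.3)],[.539,.1634,.2525,86.46])
```

```text
[0.658, 0.008, 0.45] rz -0.0357 -> [0.546, 0.262, 0.185, 99.3]
[0.0, 0.0, 0.273] rz -0.0 -> [0.546, 0.262, 0.144, 99.3]
```

Emit:
drive_tool --series '[[[0.15, 0, 0.05], [0, 0, -0.01], 1], [[0.3, 0.003, 0.15], [0, 0, -0.02], 1], [[0.45, 0.005, 0.25], [0, 0, -0.03], 1], [[0.6, 0.007, 0.35], [0, 0, -0.0356], 1], [[0.659, 0.007, 0.45], [0, 0, -0.0356], 1], [[0.659, 0.007, 0.45], [0, 0, -0.0356], 1], [[0.659, 0.007, 0.45], [0, 0, -0.0356], 1], [[0.659, 0.007, 0.45], [0, 0, -0.0356], 1]]' --squeeze 15

```text
t: 53.7
position: [0.5471, 0.2614, 0.1867]
tool_rot: [0.0, 0.648, 0.762, 0.0]
wrist_force: [0.2, 0.1, 0.2]
finger_gap: 0.0881
gripper_force: 0.0
```

Run:
```python
from h import *
p=avg(); fins(); plan([(.5463,.2618,.144,99.3)],p)
```

```text
[ 0.5473  0.2615  0.187  99.2053] t 53.85 gap 0.088 F [-0.1 -0.  -0.1]
left 1225 ((546.32080078125, 262.6052551269531), (8.965949058532715, 49.50019836425781), 9.413915634155273) 0.15693254902887535
[0.003, -0.006, 0.287] rz -0.0003 -> [0.546, 0.262, 0.144, 99.3]
```

Emit:
drive_tool --series '[[[0.003, -0.005, 0.1], [0, 0, 0], 1], [[0.003, -0.005, 0.2], [0, 0, 0], 1], [[0.003, -0.005, 0.28], [0, 0, 0], 1], [[0.003, -0.005, 0.28], [0, 0, 0], 1], [[0.003, -0.005, 0.28], [0, 0, 0], 1], [[0.003, -0.005, 0.28], [0, 0, 0], 0.3], [[0.003, -0.005, 0.28], [0, 0, 0], 0.05], [[0.003, -0.005, 0.28], [0, 0, 0], 0.05]]'

```text
t: 54.7
position: [0.5463, 0.2626, 0.1447]
tool_rot: [0.0, 0.648, 0.762, 0.001]
wrist_force: [0.6, -0.1, -0.8]
finger_gap: 0.0663
gripper_force: 0.0
```

Emit:
drive_tool --series '[[[0, 0, 0], [0, 0, 0], 0], [[0, 0, 0], [0, 0, 0], 0], [[0, 0, 0], [0, 0, 0], 0], [[0, 0, 0], [0, 0, 0], 0], [[0, 0, 0], [0, 0, 0], 0], [[0, 0, 0], [0, 0, 0], 0], [[0, 0, 0], [0, 0, 0], 0], [[0, 0, 0], [0, 0, 0], 0]]'

```text
t: 55.5
position: [0.5472, 0.2626, 0.144]
tool_rot: [0.001, 0.648, 0.762, 0.001]
wrist_force: [4.7, 0.2, -2.1]
finger_gap: 0.0086
gripper_force: 15.0
```

Emit:
drive_tool --series '[[[0, 0, 0], [0, 0, -0.01], 0], [[0, 0, 0], [0, 0, -0.02], 0], [[0, 0, 0], [0, 0, -0.03], 0], [[0, 0, 0], [0, 0, -0.045], 0], [[0, 0, 0], [0, 0, -0.06], 0], [[0, 0, 0], [0, 0, -0.075], 0], [[0, 0, 0], [0, 0, -0.09], 0], [[0, 0, 0], [0, 0, -0.1], 0]]'

```text
t: 56.3
position: [0.5468, 0.2624, 0.144]
tool_rot: [0.001, 0.379, 0.925, 0.001]
wrist_force: [2.8, -0.1, -1.9]
finger_gap: 0.009
gripper_force: 15.0
```

Emit:
drive_tool --series '[[[0, 0, 0], [0, 0, -0.015], 0], [[0, 0, 0], [0, 0, -0.03], 0], [[0, 0, 0], [0, 0, -0.05], 0], [[0, 0, 0], [0, 0, -0.07], 0], [[0, 0, 0], [0, 0, -0.085], 0], [[0, 0, 0], [0, 0, -0.1], 0], [[0, 0, 0], [0, 0, -0.115], 0], [[0, 0, 0], [0, 0, -0.115], 0]]'

```text
t: 57.1
position: [0.5466, 0.2621, 0.144]
tool_rot: [0.001, 0.029, 1.0, -0.0]
wrist_force: [3.9, -1.2, -2.9]
finger_gap: 0.0089
gripper_force: 15.0
```

Emit:
drive_tool --series '[[[0, 0, 0], [0, 0, 0], 0], [[0, 0, 0], [0, 0, 0], 1], [[0, 0, 0], [0, 0, 0], 1], [[0, 0, 0], [0, 0, 0], 1], [[0, 0, 0], [0, 0, 0], 1], [[0, 0, -0.15], [0, 0, 0], 1], [[0, 0, -0.3], [0, 0, 0], 1], [[0, 0, -0.4], [0, 0, 0], 1]]'

```text
t: 57.9
position: [0.5461, 0.2627, 0.2056]
tool_rot: [0.001, 0.029, 1.0, 0.0]
wrist_force: [-0.0, -0.5, -0.8]
finger_gap: 0.063
gripper_force: 0.0
```

Run:
```python
from h import *
p=avg(); fins(); plan([(.536,.066,.20,79.6)],p)
```

```text
[  0.5471   0.2631   0.2068 176.6678] t 58.05 gap 0.0747 F [-0.6 -0.2 -0.3]
left 1039 ((546.06640625, 262.45538330078125), (8.771889686584473, 50.14045715332031), 86.53813171386719) 0.15678903588283624
[-0.001, -0.658, 0.023] rz 0.1348 -> [0.542, 0.165, 0.203, 128.134]
[-0.494, -0.435, 0.023] rz 0.1348 -> [0.536, 0.066, 0.2, 79.6]
```

Emit:
drive_tool --series '[[[0, -0.1, 0], [0, 0, 0.02], 1], [[0, -0.2, 0], [0, 0, 0.04], 1], [[0, -0.35, 0], [0, 0, 0.06], 1], [[0, -0.5, 0], [0, 0, 0.08], 1], [[0, -0.6, 0], [0, 0, 0.1], 1], [[0, -0.658, 0.023], [0, 0, 0.12], 1], [[0, -0.658, 0.023], [0, 0, 0.1348], 1], [[0, -0.658, 0.023], [0, 0, 0.1348], 1]]'

```text
t: 58.9
position: [0.539, 0.1632, 0.1986]
tool_rot: [-0.001, 0.438, 0.899, -0.001]
wrist_force: [-0.7, -0.4, -0.0]
finger_gap: 0.0881
gripper_force: 0.0
```

Emit:
drive_tool --series '[[[-0.1, -0.1, 0], [0, 0, 0.02], 1], [[-0.2, -0.17, 0], [0, 0, 0.04], 1], [[-0.3, -0.25, 0], [0, 0, 0.06], 1], [[-0.4, -0.35, 0], [0, 0, 0.08], 1], [[-0.494, -0.435, 0.02], [0, 0, 0.1], 1], [[-0.494, -0.435, 0.1], [0, 0, 0.12], 1], [[-0.494, -0.435, 0.12], [0, 0, 0.1348], 1], [[-0.494, -0.435, 0.12], [0, 0, 0.1348], 1]]'

```text
t: 59.7
position: [0.5334, 0.0652, 0.1808]
tool_rot: [-0.001, 0.768, 0.641, -0.001]
wrist_force: [0.1, -0.5, -1.0]
finger_gap: 0.0881
gripper_force: 0.0
```

Run:
```python
from h import *
p=avg(); fins(); plan([(.536,.066,.144,79.6)],p)
```

```text
[5.34100e-01 6.54000e-02 1.81800e-01 7.98276e+01] t 59.85 gap 0.0879 F [ 0.2 -0.1  0.1]
right 1269 ((534.3837280273438, 64.45840454101562), (50.451759338378906, 8.670777320861816), 79.69348907470703) 0.15696269681822367
[0.006, 0.012, 0.252] rz 0.0006 -> [0.536, 0.066, 0.144, 79.6]
```

Emit:
drive_tool --series '[[[-0.002, 0.006, 0.1], [0, 0, 0], 1], [[-0.002, 0.006, 0.2], [0, 0, 0], 1], [[-0.002, 0.006, 0.255], [0, 0, 0], 1], [[-0.002, 0.006, 0.255], [0, 0, 0], 1], [[-0.002, 0.006, 0.255], [0, 0, 0], 1], [[-0.002, 0.006, 0.255], [0, 0, 0], 0.3], [[-0.002, 0.006, 0.255], [0, 0, 0], 0], [[-0.002, 0.006, 0.255], [0, 0, 0], 0]]'

```text
t: 60.7
position: [0.5358, 0.0648, 0.1448]
tool_rot: [0.0, 0.768, 0.64, 0.0]
wrist_force: [-0.3, 0.4, -0.6]
finger_gap: 0.066
gripper_force: 0.0
```

Emit:
drive_tool --series '[[[0, 0, 0], [0, 0, 0], 0], [[0, 0, 0], [0, 0, 0], 0], [[0, 0, 0], [0, 0, 0], 0], [[0, 0, 0], [0, 0, 0], 0], [[0, 0, 0], [0, 0, 0], 0], [[0, 0, 0], [0, 0, 0], 0], [[0, 0, 0], [0, 0, 0], 0], [[0, 0, 0], [0, 0, 0], 0]]'

```text
t: 61.5
position: [0.5352, 0.0648, 0.1442]
tool_rot: [-0.0, 0.768, 0.64, -0.0]
wrist_force: [0.2, -0.2, 0.1]
finger_gap: 0.0087
gripper_force: 15.0
```

Emit:
drive_tool --series '[[[0, 0, 0], [0, 0, 0.01], 0], [[0, 0, 0], [0, 0, 0.025], 0], [[0, 0, 0], [0, 0, 0.04], 0], [[0, 0, 0], [0, 0, 0.055], 0], [[0, 0, 0], [0, 0, 0.07], 0], [[0, 0, 0], [0, 0, 0.085], 0], [[0, 0, 0], [0, 0, 0.1], 0], [[0, 0, 0], [0, 0, 0.11], 0]]'

```text
t: 62.3
position: [0.5355, 0.0646, 0.1442]
tool_rot: [0.0, 0.94, 0.341, 0.0]
wrist_force: [0.8, -1.0, 0.1]
finger_gap: 0.0088
gripper_force: 15.0
```

Emit:
drive_tool --series '[[[0, 0, 0], [0, 0, 0.015], 0], [[0, 0, 0], [0, 0, 0.03], 0], [[0, 0, 0], [0, 0, 0.05], 0], [[0, 0, 0], [0, 0, 0.07], 0], [[0, 0, 0], [0, 0, 0.09], 0], [[0, 0, 0], [0, 0, 0.11], 0], [[0, 0, 0], [0, 0, 0.121], 0], [[0, 0, 0], [0, 0, 0.121], 0]]'

```text
t: 63.1
position: [0.5356, 0.0644, 0.1442]
tool_rot: [0.0, 1.0, -0.031, 0.0]
wrist_force: [1.0, -1.7, -0.9]
finger_gap: 0.0086
gripper_force: 15.0
```

Emit:
drive_tool --series '[[[0, 0, 0], [0, 0, 0], 0], [[0, 0, 0], [0, 0, 0], 1], [[0, 0, 0], [0, 0, 0], 1], [[0, 0, 0], [0, 0, 0], 1], [[0, 0, 0], [0, 0, 0], 1], [[0, 0, -0.15], [0, 0, 0], 1], [[0, 0, -0.3], [0, 0, 0], 1], [[0, 0, -0.4], [0, 0, 0], 1]]'

```text
t: 63.9
position: [0.5359, 0.065, 0.2058]
tool_rot: [-0.0, 1.0, -0.031, 0.001]
wrist_force: [0.6, -0.1, -0.4]
finger_gap: 0.063
gripper_force: 0.0
```

Run:
```python
from h import *
p=avg(); c=cam("wrist"); fins(c)
W=cloud(c); h=cv2.cvtColor(c["image"],cv2.COLOR_RGB2HSV)
plan([(.6195,-.1598,.15,79.8)],p)
```

```text
[ 0.5369  0.065   0.2069 -3.5323] t 64.05 gap 0.0747 F [0.3 0.7 0.6]
right 1047 ((533.987060546875, 64.36836242675781), (8.759952545166016, 50.44719696044922), 86.63124084472656) 0.15692073312452864
[0.321, 0.731, 0.19] rz -0.1157 -> [0.578, -0.047, 0.178, 38.134]
[-0.246, 0.76, 0.19] rz -0.1157 -> [0.62, -0.16, 0.15, 79.8]
```

Emit:
drive_tool --series '[[[0.05, 0.1, 0], [0, 0, -0.02], 1], [[0.1, 0.2, 0], [0, 0, -0.04], 1], [[0.15, 0.35, 0], [0, 0, -0.06], 1], [[0.2, 0.5, 0.03], [0, 0, -0.08], 1], [[0.27, 0.65, 0.1], [0, 0, -0.1], 1], [[0.321, 0.731, 0.15], [0, 0, -0.1157], 1], [[0.321, 0.731, 0.19], [0, 0, -0.1157], 1], [[0.321, 0.731, 0.19], [0, 0, -0.1157], 1]]'

```text
t: 64.9
position: [0.5748, -0.0473, 0.1731]
tool_rot: [-0.001, 0.946, 0.325, -0.002]
wrist_force: [0.1, 0.3, -0.4]
finger_gap: 0.0881
gripper_force: 0.0
```

Emit:
drive_tool --series '[[[-0.03, 0.1, 0.02], [0, 0, -0.02], 1], [[-0.06, 0.2, 0.05], [0, 0, -0.04], 1], [[-0.12, 0.35, 0.1], [0, 0, -0.06], 1], [[-0.17, 0.5, 0.15], [0, 0, -0.08], 1], [[-0.22, 0.65, 0.19], [0, 0, -0.1], 1], [[-0.246, 0.76, 0.19], [0, 0, -0.1157], 1], [[-0.246, 0.76, 0.19], [0, 0, -0.1157], 1], [[-0.246, 0.76, 0.19], [0, 0, -0.1157], 1]]'

```text
t: 65.7
position: [0.6176, -0.159, 0.1471]
tool_rot: [-0.0, 0.768, 0.64, 0.0]
wrist_force: [-1.0, -0.3, 0.2]
finger_gap: 0.0882
gripper_force: 0.0
```

```bash
cat >> h.py <<'E'
def lid(c,x=.6195,y=-.16):
    W=cloud(c); h=cv2.cvtColor(c["image"],cv2.COLOR_RGB2HSV); near=np.hypot(W[...,0]-x,W[...,1]-y)<.11
    for n,m in [("board",near&(W[...,2]>.005)&(W[...,2]<.014)&(h[...,1]<90)),("handle",near&(W[...,2]>.026)&(W[...,2]<.04)&(np.hypot(W[...,0]-x,W[...,1]-y)<.045))]:
        print(n,m.sum(),cv2.minAreaRect(W[m][:,:2].astype(np.float32)*1000))
E
python3 - <<'E'
from h import *
p=avg(); lid(cam("wrist")); lid(cam("top"))
plan([(.619,-.160,.014,79.8)],p)
E
```

```text
[ 0.6176 -0.1587  0.1473 79.6836] t 65.85 gap 0.0883 F [-0.2  0.1 -0.2]
board 14951 ((618.6386108398438, -161.70196533203125), (166.38385009765625, 84.20642852783203), 80.30315399169922)
handle 948 ((618.6734619140625, -160.73463439941406), (59.16419219970703, 11.676553726196289), 80.18340301513672)
board 467 ((621.107666015625, -159.4754638671875), (165.3753662109375, 90.79959869384766), 78.86737823486328)
handle 21 ((623.6002197265625, -138.496826171875), (16.565534591674805, 11.037735939025879), 85.32612609863281)
[-0.007, 0.011, 0.889] rz -0.0003 -> [0.619, -0.16, 0.014, 79.8]
```

Emit:
drive_tool --series '[[[-0.01, 0.013, 0.15], [0, 0, -0.0014], 1], [[-0.01, 0.013, 0.35], [0, 0, -0.0014], 1], [[-0.01, 0.013, 0.55], [0, 0, -0.0014], 1], [[-0.01, 0.013, 0.7], [0, 0, -0.0014], 1], [[-0.01, 0.013, 0.82], [0, 0, -0.0014], 1], [[-0.01, 0.013, 0.88], [0, 0, -0.0014], 1], [[-0.01, 0.013, 0.88], [0, 0, -0.0014], 1], [[-0.01, 0.013, 0.88], [0, 0, -0.0014], 1]]' --squeeze 40

```text
t: 66.75
position: [0.6202, -0.1619, 0.016]
tool_rot: [0.0, 0.765, 0.645, 0.0]
wrist_force: [-0.5, -0.3, 0.4]
finger_gap: 0.0882
gripper_force: 0.0
```

Emit:
drive_tool --series '[[[0, 0, 0], [0, 0, 0], 0], [[0, 0, 0], [0, 0, 0], 0], [[0, 0, 0], [0, 0, 0], 0], [[0, 0, 0], [0, 0, 0], 0], [[0, 0, 0], [0, 0, 0], 0], [[0, 0, 0], [0, 0, 0], 0], [[0, 0, 0], [0, 0, 0], 0], [[0, 0, 0], [0, 0, 0], 0]]'

```text
t: 67.55
position: [0.6195, -0.1619, 0.0151]
tool_rot: [-0.0, 0.765, 0.645, -0.0]
wrist_force: [0.7, -0.1, 0.6]
finger_gap: 0.0263
gripper_force: 0.0
```

Run:
```python
from h import *
p=avg(); print(manip.state()["gripper_force"])
plan([(p[0],p[1],.21,p[3]),(.5412,.1635,.21,86.7)],p)
```

```text
[ 6.19500e-01 -1.61900e-01  1.51000e-02  8.02652e+01] t 67.7 gap 0.0147 F [ 0.4  0.1 -0.1]
0.0
[0.0, 0.0, -0.65] rz -0.0 -> [0.62, -0.162, 0.113, 80.265]
[0.0, 0.0, -0.65] rz -0.0 -> [0.62, -0.162, 0.21, 80.265]
[0.683, -0.294, 0.0] rz -0.006 -> [0.593, -0.053, 0.21, 82.41]
[0.694, -0.268, 0.0] rz -0.006 -> [0.567, 0.055, 0.21, 84.555]
[0.703, -0.242, 0.0] rz -0.006 -> [0.541, 0.163, 0.21, 86.7]
```

Emit:
drive_tool --series '[[[0, 0, 0], [0, 0, 0], 0], [[0, 0, 0], [0, 0, 0], 0], [[0, 0, 0], [0, 0, 0], 0], [[0, 0, 0], [0, 0, 0], 0], [[0, 0, -0.05], [0, 0, 0], 0], [[0, 0, -0.15], [0, 0, 0], 0], [[0, 0, -0.3], [0, 0, 0], 0], [[0, 0, -0.45], [0, 0, 0], 0]]'

```text
t: 68.5
position: [0.6192, -0.1618, 0.0838]
tool_rot: [-0.0, 0.765, 0.645, -0.0]
wrist_force: [1.0, -0.0, -2.8]
finger_gap: 0.0115
gripper_force: 40.0
```

Emit:
drive_tool --series '[[[0, 0, -0.15], [0, 0, 0], 0], [[0, 0, -0.3], [0, 0, 0], 0], [[0, 0, -0.45], [0, 0, 0], 0], [[0, 0, -0.6], [0, 0, 0], 0], [[0, 0, -0.75], [0, 0, 0], 0], [[0, 0, -0.83], [0, 0, 0], 0], [[0, 0, -0.85], [0, 0, 0], 0], [[0, 0, -0.85], [0, 0, 0], 0]]'

```text
t: 69.3
position: [0.6195, -0.1619, 0.2106]
tool_rot: [0.0, 0.765, 0.645, 0.0]
wrist_force: [0.2, 0.0, -3.2]
finger_gap: 0.0115
gripper_force: 40.0
```

Emit:
drive_tool --series '[[[0.07, -0.03, 0], [0, 0, -0.001], 0], [[0.15, -0.06, 0], [0, 0, -0.002], 0], [[0.25, -0.11, 0], [0, 0, -0.003], 0], [[0.35, -0.15, 0], [0, 0, -0.004], 0], [[0.45, -0.19, 0], [0, 0, -0.005], 0], [[0.55, -0.24, 0], [0, 0, -0.006], 0], [[0.63, -0.27, 0], [0, 0, -0.006], 0], [[0.683, -0.294, 0], [0, 0, -0.006], 0]]'

```text
t: 70.1
position: [0.5932, -0.0519, 0.2104]
tool_rot: [0.0, 0.752, 0.659, 0.0]
wrist_force: [1.1, 0.1, -3.7]
finger_gap: 0.0116
gripper_force: 40.0
```

Emit:
drive_tool --series '[[[0.1, -0.04, 0], [0, 0, -0.001], 0], [[0.2, -0.08, 0], [0, 0, -0.002], 0], [[0.3, -0.12, 0], [0, 0, -0.003], 0], [[0.4, -0.16, 0], [0, 0, -0.004], 0], [[0.5, -0.2, 0], [0, 0, -0.005], 0], [[0.6, -0.23, 0], [0, 0, -0.006], 0], [[0.65, -0.25, 0], [0, 0, -0.006], 0], [[0.694, -0.268, 0], [0, 0, -0.006], 0]]'

```text
t: 70.9
position: [0.5672, 0.0559, 0.2102]
tool_rot: [0.0, 0.739, 0.673, -0.0]
wrist_force: [-0.3, -0.7, -2.8]
finger_gap: 0.0117
gripper_force: 40.0
```

Emit:
drive_tool --series '[[[0.1, -0.03, 0], [0, 0, -0.001], 0], [[0.2, -0.07, 0], [0, 0, -0.002], 0], [[0.3, -0.1, 0], [0, 0, -0.003], 0], [[0.4, -0.14, 0], [0, 0, -0.004], 0], [[0.5, -0.17, 0], [0, 0, -0.005], 0], [[0.6, -0.21, 0], [0, 0, -0.006], 0], [[0.67, -0.23, 0], [0, 0, -0.006], 0], [[0.703, -0.242, 0], [0, 0, -0.006], 0]]'

```text
t: 71.7
position: [0.5408, 0.1648, 0.2102]
tool_rot: [-0.0, 0.726, 0.687, 0.0]
wrist_force: [0.4, 0.1, -3.2]
finger_gap: 0.0116
gripper_force: 40.0
```

Run:
```python
from h import *
p=avg(4); print(manip.state()["gripper_force"])
c=cam("top"); W=cloud(c); h=cv2.cvtColor(c["image"],cv2.COLOR_RGB2HSV)
m=(np.hypot(W[...,0]-.541,W[...,1]-.1635)<.11)&(W[...,2]>.19)&(W[...,2]<.215)&(h[...,1]<90); print(m.sum(),cv2.minAreaRect(W[m][:,:2].astype(np.float32)*1000) if m.sum()>9 else 0)
c=cam("wrist"); save(c,"w3.png"); W=cloud(c); h=cv2.cvtColor(c["image"],cv2.COLOR_RGB2HSV)
m=(np.hypot(W[...,0]-.541,W[...,1]-.1635)<.11)&(W[...,2]>.185)&(W[...,2]<.22)&(h[...,1]<90); print(m.sum(),cv2.minAreaRect(W[m][:,:2].astype(np.float32)*1000) if m.sum()>9 else 0, np.median(W[m][:,2]))
plan([(.5412,.163,.15,86.7)],p)
```

```text
[ 0.541   0.164   0.2102 86.79  ] t 71.9 gap 0.0114 F [ 0.3  0.  -3. ]
39.99899446964264
565 ((539.1939697265625, 164.52740478515625), (167.2442169189453, 82.31377410888672), 88.46206665039062)
30615 ((540.3536376953125, 163.54464721679688), (165.72210693359375, 84.41011047363281), 86.93937683105469) 0.20358526796485338
[-0.006, 0.001, 0.401] rz 0.0002 -> [0.541, 0.163, 0.15, 86.7]
```

View pics/w3.png

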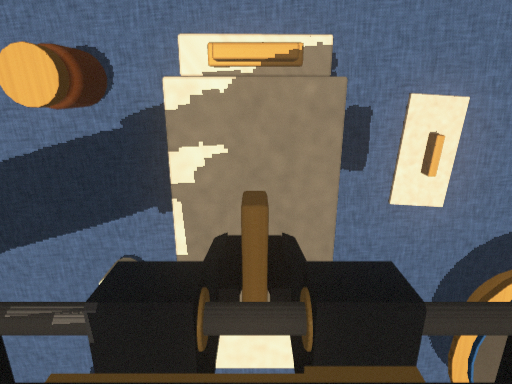

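The wrist view shows the held lid at (255,165), squarely over the caddy, with the left fin at (255,55) turned clear. In that view it is within 1 mm of the seat centre, so I'm lowering it.

Emit:
drive_tool --series '[[[0, 0, 0.05], [0, 0, 0], 0], [[0, 0, 0.12], [0, 0, 0], 0], [[0, 0, 0.2], [0, 0, 0], 0], [[0, 0, 0.28], [0, 0, 0], 0], [[0, 0, 0.35], [0, 0, 0], 0], [[0, 0, 0.39], [0, 0, 0], 0], [[0, 0, 0.4], [0, 0, 0], 0], [[0, 0, 0.4], [0, 0, 0], 0]]'

```text
t: 72.8
position: [0.5411, 0.1634, 0.15]
tool_rot: [-0.0, 0.727, 0.687, -0.0]
wrist_force: [-1.1, -0.7, -2.0]
finger_gap: 0.0119
gripper_force: 40.0
```

Emit:
drive_tool --series '[[[0, 0, 0.01], [0, 0, 0], 0], [[0, 0, 0.025], [0, 0, 0], 0], [[0, 0, 0.04], [0, 0, 0], 0], [[0, 0, 0.05], [0, 0, 0], 0], [[0, 0, 0.06], [0, 0, 0], 0], [[0, 0, 0.07], [0, 0, 0], 0], [[0, 0, 0.08], [0, 0, 0], 0], [[0, 0, 0.08], [0, 0, 0], 0]]'

```text
t: 73.6
position: [0.5409, 0.1634, 0.1379]
tool_rot: [-0.0, 0.727, 0.687, -0.0]
wrist_force: [-0.7, -0.6, -2.5]
finger_gap: 0.0115
gripper_force: 40.0
```

Emit:
drive_tool --series '[[[0, 0, 0.004], [0, 0, 0], 0], [[0, 0, 0.008], [0, 0, 0], 0], [[0, 0, 0.012], [0, 0, 0], 0], [[0, 0, 0.014], [0, 0, 0], 0], [[0, 0, 0.014], [0, 0, 0], 0], [[0, 0, 0.014], [0, 0, 0], 0], [[0, 0, 0.014], [0, 0, 0], 0], [[0, 0, 0.014], [0, 0, 0], 0]]'

```text
t: 74.4
position: [0.5412, 0.1634, 0.1371]
tool_rot: [0.0, 0.727, 0.687, 0.0]
wrist_force: [-3.8, -0.6, 5.6]
finger_gap: 0.0116
gripper_force: 40.0
```

Contact at the seat height. Release, rise and measure.

Emit:
drive_tool --series '[[[0, 0, 0], [0, 0, 0], 0.4], [[0, 0, 0], [0, 0, 0], 0.5], [[0, 0, 0], [0, 0, 0], 0.5], [[0, 0, 0], [0, 0, 0], 0.5], [[0, 0, -0.1], [0, 0, 0], 0.6], [[0, 0, -0.25], [0, 0, 0], 0.8], [[0, 0, -0.45], [0, 0, 0], 1], [[0, 0, -0.6], [0, 0, 0], 1]]'

```text
t: 75.2
position: [0.5419, 0.1636, 0.229]
tool_rot: [0.001, 0.727, 0.687, 0.001]
wrist_force: [0.3, 0.2, -0.1]
finger_gap: 0.0739
gripper_force: 0.0
```

```bash
cat >> h.py <<'E'
def seated():
    c=cam("wrist"); W=cloud(c); h=cv2.cvtColor(c["image"],cv2.COLOR_RGB2HSV)
    a=np.radians(-3.35); d=W-np.array([.5405,.1634,0]); X=d[...,0]*np.cos(a)+d[...,1]*np.sin(a); Y=-d[...,0]*np.sin(a)+d[...,1]*np.cos(a)
    for n,x0,x1,y0,y1 in [("+y end",-.03,.03,.055,.075),("-y end",-.03,.03,-.075,-.055),("+x",.025,.038,-.06,.06),("-x",-.038,-.025,-.06,.06),("wallL",-.04,.04,.092,.108),("wallR",-.04,.04,-.108,-.092)]:
        m=(X>x0)&(X<x1)&(Y>y0)&(Y<y1)&(h[...,1]<90); print(n,m.sum(),np.median(W[m][:,2]).round(4) if m.sum() else "")
    return c
E
python3 - <<'E'
from h import *
p=avg(); c=seated(); fins(c); save(c,"w4.png"); s=cam("scene"); save(s,"s2.png",(230,130,370,260),5)
plan([(.5468,.2623,.185,176.6)],p)
E
```

```text
[ 0.5436  0.1641  0.2313 86.7462] t 75.35 gap 0.0856 F [0.  0.5 0. ]
+y end 2272 0.1305
-y end 1446 0.1307
+x 4226 0.1314
-x 4241 0.1314
wallL 842 0.1315
wallR 281 0.1316
left 1287 ((546.2118530273438, 261.74200439453125), (8.929801940917969, 49.545528411865234), 86.88445281982422) 0.15679675540306887
[0.327, -0.008, 0.154] rz -0.1248 -> [0.545, 0.213, 0.208, 131.673]
[0.238, 0.226, 0.154] rz -0.1248 -> [0.547, 0.262, 0.185, 176.6]
```

View pics/s2.png

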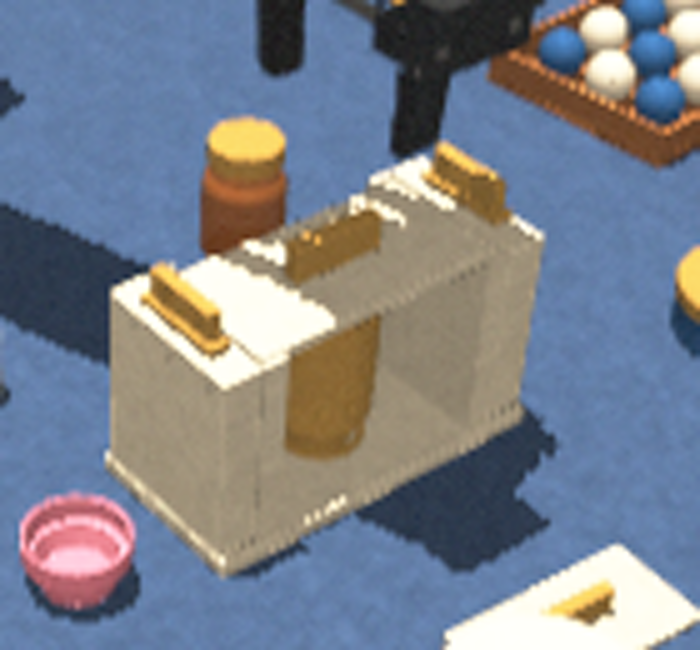

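The scene view shows the lid lying level in its seat, about (280,260) in the crop, with both turnbuttons clear of it. Next I lock the left one, opening the fingers only partway to stay clear of the handle.

Emit:
drive_tool --series '[[[0.05, 0, 0], [0, 0, -0.02], 0.5], [[0.1, 0, 0], [0, 0, -0.04], 0.5], [[0.15, 0, 0], [0, 0, -0.06], 0.5], [[0.2, 0, 0], [0, 0, -0.08], 0.5], [[0.25, 0, 0], [0, 0, -0.1], 0.5], [[0.327, -0.008, 0.05], [0, 0, -0.1248], 0.5], [[0.327, -0.008, 0.1], [0, 0, -0.1248], 0.5], [[0.327, -0.008, 0.154], [0, 0, -0.1248], 0.5]]' --squeeze 15

```text
t: 76.25
position: [0.5417, 0.2121, 0.2009]
tool_rot: [-0.001, 0.411, 0.912, -0.001]
wrist_force: [-0.6, -0.8, 0.2]
finger_gap: 0.044
gripper_force: 0.0
```

Emit:
drive_tool --series '[[[0.05, 0.05, 0], [0, 0, -0.02], 0.5], [[0.1, 0.1, 0], [0, 0, -0.04], 0.5], [[0.15, 0.15, 0], [0, 0, -0.06], 0.5], [[0.2, 0.2, 0], [0, 0, -0.08], 0.5], [[0.238, 0.226, 0], [0, 0, -0.1], 0.5], [[0.238, 0.226, 0.05], [0, 0, -0.1248], 0.5], [[0.238, 0.226, 0.1], [0, 0, -0.1248], 0.5], [[0.238, 0.226, 0.154], [0, 0, -0.1248], 0.5]]'

```text
t: 77.05
position: [0.5439, 0.261, 0.1785]
tool_rot: [-0.001, 0.032, 0.999, -0.0]
wrist_force: [-0.0, 0.3, 0.1]
finger_gap: 0.0438
gripper_force: 0.0
```

Run:
```python
from h import *
p=avg(); fins(); plan([(.5468,.2623,.144,176.6)],p)
```

```text
[  0.5432   0.2607   0.1775 176.3827] t 77.2 gap 0.0442 F [-0.3 -0.3  0.7]
left 1308 ((545.916015625, 262.1357116699219), (8.788991928100586, 50.13383865356445), 86.72452545166016) 0.1568012003287485
[-0.024, 0.012, 0.224] rz -0.0006 -> [0.547, 0.262, 0.144, 176.6]
```

Emit:
drive_tool --series '[[[-0.022, 0.011, 0.08], [0, 0, 0], 0.5], [[-0.022, 0.011, 0.16], [0, 0, 0], 0.5], [[-0.022, 0.011, 0.225], [0, 0, 0], 0.5], [[-0.022, 0.011, 0.225], [0, 0, 0], 0.5], [[-0.022, 0.011, 0.225], [0, 0, 0], 0], [[-0.022, 0.011, 0.225], [0, 0, 0], 0], [[-0.022, 0.011, 0.225], [0, 0, 0], 0], [[-0.022, 0.011, 0.225], [0, 0, 0], 0]]'

```text
t: 78.05
position: [0.5481, 0.2633, 0.1468]
tool_rot: [0.0, 0.03, 1.0, 0.0]
wrist_force: [-0.4, 0.4, 1.0]
finger_gap: 0.014
gripper_force: 0.0
```

Emit:
drive_tool --series '[[[0, 0, 0], [0, 0, 0], 0], [[0, 0, 0], [0, 0, 0], 0], [[0, 0, 0], [0, 0, 0], 0], [[0, 0, 0], [0, 0, 0.01], 0], [[0, 0, 0], [0, 0, 0.025], 0], [[0, 0, 0], [0, 0, 0.04], 0], [[0, 0, 0], [0, 0, 0.055], 0], [[0, 0, 0], [0, 0, 0.07], 0]]'

```text
t: 78.85
position: [0.5479, 0.2618, 0.1467]
tool_rot: [0.0, 0.249, 0.969, -0.001]
wrist_force: [-1.1, -5.6, 4.2]
finger_gap: 0.0086
gripper_force: 15.0
```

Emit:
drive_tool --series '[[[0, 0, 0], [0, 0, 0.02], 0], [[0, 0, 0], [0, 0, 0.04], 0], [[0, 0, 0], [0, 0, 0.06], 0], [[0, 0, 0], [0, 0, 0.08], 0], [[0, 0, 0], [0, 0, 0.1], 0], [[0, 0, 0], [0, 0, 0.12], 0], [[0, 0, 0], [0, 0, 0.14], 0], [[0, 0, 0], [0, 0, 0.15], 0]]'

```text
t: 79.65
position: [0.5474, 0.2615, 0.1467]
tool_rot: [0.001, 0.661, 0.75, -0.001]
wrist_force: [-1.5, -5.5, 4.4]
finger_gap: 0.0087
gripper_force: 15.0
```

Emit:
drive_tool --series '[[[0, 0, 0], [0, 0, 0.01], 0], [[0, 0, 0], [0, 0, 0.02], 0], [[0, 0, 0], [0, 0, 0.03], 0], [[0, 0, 0], [0, 0, 0.03], 0], [[0, 0, 0], [0, 0, 0.03], 0], [[0, 0, 0], [0, 0, 0.03], 0.5], [[0, 0, 0], [0, 0, 0.03], 0.5], [[0, 0, 0], [0, 0, 0.03], 0.5]]'

```text
t: 80.45
position: [0.5477, 0.2636, 0.1461]
tool_rot: [-0.0, 0.728, 0.686, 0.0]
wrist_force: [0.7, -0.2, 0.4]
finger_gap: 0.0304
gripper_force: 0.0
```

Emit:
drive_tool --series '[[[0, 0, 0], [0, 0, 0], 0.5], [[0, 0, 0], [0, 0, 0], 0.5], [[0, 0, -0.1], [0, 0, 0], 0.5], [[0, 0, -0.2], [0, 0, 0], 0.5], [[0, 0, -0.3], [0, 0, 0], 0.5], [[0, 0, -0.4], [0, 0, 0], 0.5], [[0, 0, -0.4], [0, 0, 0], 0.5], [[0, 0, -0.4], [0, 0, 0], 0.5]]'

```text
t: 81.25
position: [0.5482, 0.2633, 0.2072]
tool_rot: [0.0, 0.728, 0.686, 0.001]
wrist_force: [-0.4, -0.4, -0.8]
finger_gap: 0.0439
gripper_force: 0.0
```

Run:
```python
from h import *
p=avg(); fins(); plan([(.5356,.0646,.20,-3.4)],p)
```

```text
[ 0.5473  0.2629  0.2056 86.6003] t 81.4 gap 0.0441 F [-0.1  1.   0.4]
left 1010 ((546.643310546875, 262.19873046875), (50.029624938964844, 8.554154396057129), 86.5568618774414) 0.15697886939753883
[-0.662, 0.0, 0.019] rz 0.125 -> [0.541, 0.164, 0.203, 41.6]
[-0.468, 0.469, 0.019] rz 0.125 -> [0.536, 0.065, 0.2, -3.4]
```

Left is locked, with its fin at 86.6°. Now the right one.

Emit:
drive_tool --series '[[[-0.1, 0, 0], [0, 0, 0.02], 0.5], [[-0.2, 0, 0], [0, 0, 0.04], 0.5], [[-0.35, 0, 0], [0, 0, 0.06], 0.5], [[-0.5, 0, 0], [0, 0, 0.08], 0.5], [[-0.6, 0, 0], [0, 0, 0.1], 0.5], [[-0.662, 0, 0], [0, 0, 0.125], 0.5], [[-0.662, 0, 0.02], [0, 0, 0.125], 0.5], [[-0.662, 0, 0.02], [0, 0, 0.125], 0.5]]'

```text
t: 82.25
position: [0.5413, 0.1639, 0.202]
tool_rot: [-0.0, 0.934, 0.356, -0.001]
wrist_force: [-0.1, 0.2, 0.3]
finger_gap: 0.044
gripper_force: 0.0
```

Emit:
drive_tool --series '[[[-0.1, 0.1, 0], [0, 0, 0.02], 0.5], [[-0.2, 0.2, 0], [0, 0, 0.04], 0.5], [[-0.3, 0.3, 0], [0, 0, 0.06], 0.5], [[-0.4, 0.4, 0], [0, 0, 0.08], 0.5], [[-0.468, 0.469, 0.02], [0, 0, 0.1], 0.5], [[-0.468, 0.469, 0.06], [0, 0, 0.125], 0.5], [[-0.468, 0.469, 0.12], [0, 0, 0.125], 0.5], [[-0.468, 0.469, 0.12], [0, 0, 0.125], 0.5]]'

```text
t: 83.05
position: [0.5349, 0.0653, 0.1832]
tool_rot: [0.0, 1.0, -0.027, -0.002]
wrist_force: [1.0, 0.6, -0.6]
finger_gap: 0.044
gripper_force: 0.0
```

Run:
```python
from h import *
p=avg(); fins(); plan([(.5356,.0646,.145,-3.4)],p)
```

```text
[ 0.5356  0.0654  0.1844 -3.16  ] t 83.2 gap 0.0443 F [ 1.  -0.   0.3]
right 1265 ((534.2958984375, 64.23292541503906), (8.906656265258789, 50.28383255004883), 86.6866455078125) 0.15688040883247092
[0.0, 0.005, 0.263] rz 0.0007 -> [0.536, 0.065, 0.145, -3.4]
```

Emit:
drive_tool --series '[[[0, 0.004, 0.08], [0, 0, 0], 0.5], [[0, 0.004, 0.18], [0, 0, 0], 0.5], [[0, 0.004, 0.26], [0, 0, 0], 0.5], [[0, 0.004, 0.26], [0, 0, 0], 0.5], [[0, 0.004, 0.26], [0, 0, 0], 0], [[0, 0.004, 0.26], [0, 0, 0], 0], [[0, 0.004, 0.26], [0, 0, 0], 0], [[0, 0.004, 0.26], [0, 0, 0], 0]]'

```text
t: 84.05
position: [0.5365, 0.0642, 0.1468]
tool_rot: [-0.0, 1.0, -0.03, 0.001]
wrist_force: [0.3, -0.4, 0.9]
finger_gap: 0.0142
gripper_force: 0.0
```

Emit:
drive_tool --series '[[[0, 0, 0], [0, 0, 0], 0], [[0, 0, 0], [0, 0, 0], 0], [[0, 0, 0], [0, 0, 0], 0], [[0, 0, 0], [0, 0, -0.01], 0], [[0, 0, 0], [0, 0, -0.025], 0], [[0, 0, 0], [0, 0, -0.04], 0], [[0, 0, 0], [0, 0, -0.055], 0], [[0, 0, 0], [0, 0, -0.07], 0]]'

```text
t: 84.85
position: [0.5363, 0.0648, 0.1467]
tool_rot: [-0.0, 0.982, 0.191, 0.0]
wrist_force: [-0.7, 3.6, 2.2]
finger_gap: 0.009
gripper_force: 15.0
```

Emit:
drive_tool --series '[[[0, 0, 0], [0, 0, -0.02], 0], [[0, 0, 0], [0, 0, -0.04], 0], [[0, 0, 0], [0, 0, -0.06], 0], [[0, 0, 0], [0, 0, -0.08], 0], [[0, 0, 0], [0, 0, -0.1], 0], [[0, 0, 0], [0, 0, -0.12], 0], [[0, 0, 0], [0, 0, -0.14], 0], [[0, 0, 0], [0, 0, -0.15], 0]]'

```text
t: 85.65
position: [0.5355, 0.0654, 0.1467]
tool_rot: [-0.001, 0.788, 0.616, 0.0]
wrist_force: [-3.1, 4.4, 3.9]
finger_gap: 0.0088
gripper_force: 15.0
```

Emit:
drive_tool --series '[[[0, 0, 0], [0, 0, -0.01], 0], [[0, 0, 0], [0, 0, -0.02], 0], [[0, 0, 0], [0, 0, -0.03], 0], [[0, 0, 0], [0, 0, -0.03], 0], [[0, 0, 0], [0, 0, -0.03], 0], [[0, 0, 0], [0, 0, -0.03], 0.5], [[0, 0, 0], [0, 0, -0.03], 0.5], [[0, 0, 0], [0, 0, -0.03], 0.5]]'

```text
t: 86.45
position: [0.5359, 0.064, 0.1459]
tool_rot: [0.0, 0.728, 0.686, -0.0]
wrist_force: [-0.3, -0.2, -0.1]
finger_gap: 0.0309
gripper_force: 0.0
```

Emit:
drive_tool --series '[[[0, 0, 0], [0, 0, 0], 0.5], [[0, 0, 0], [0, 0, 0], 0.5], [[0, 0, -0.1], [0, 0, 0], 0.5], [[0, 0, -0.2], [0, 0, 0], 0.5], [[0, 0, -0.3], [0, 0, 0], 0.5], [[0, 0, -0.45], [0, 0, 0], 0.5], [[0, 0, -0.6], [0, 0, 0], 0.5], [[0, 0, -0.7], [0, 0, 0], 0.5]]'

```text
t: 87.25
position: [0.5372, 0.0643, 0.2549]
tool_rot: [0.001, 0.728, 0.686, 0.002]
wrist_force: [0.7, 0.1, 0.9]
finger_gap: 0.0437
gripper_force: 0.0
```

Run:
```python
from h import *
p=avg(); fins(); c=seated(); fins(cam("top")); s=cam("scene"); save(s,"s3.png",(60,100,400,384),2.1)
```

```text
[5.37800e-01 6.43000e-02 2.55200e-01 8.66003e+01] t 87.4 gap 0.0439 F [-0.6 -0.6  0.1]
right 710 ((534.1372680664062, 64.8785400390625), (49.02995681762695, 8.758696556091309), 86.67855834960938) 0.15697914029630727
+y end 0 
-y end 8294 0.3315
+x 2321 0.1305
-x 2316 0.1306
wallL 0 
wallR 3995 0.2767
left 63 ((546.841796875, 262.2395324707031), (49.02025604248047, 9.480360984802246), 86.72819519042969) 0.15614776544744954
```

View pics/s3.png

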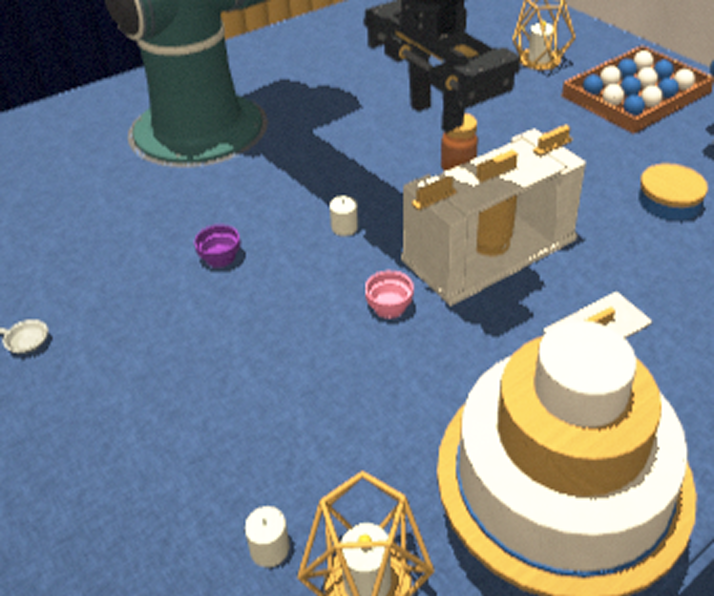

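The scene view shows the lid seated at (495,170), both turnbuttons across its ends at (433,190) and (552,138), and the stack inside at (497,225). The candles, jar and tin are still standing, no loose brass bowls remain, and the gripper is clear, so I'm handing in.

```bash
python3 -c "
from station import manip
print(manip.job_done())"
```

```text
the job is handed in; nothing more can be done
None
```

All five loose brass bowls are nested on the caddy's bowl, the lid is flat in its seat, both turnbuttons lie across its ends, and the job was handed in at about 87 s (the hand-in returned no verdict).

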